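Level and stand shoe heels

ROBOT

A 6-joint arm with a two-finger parallel gripper is mounted at the origin on the work surface. World frame = base frame: x ahead of the robot, y to its left, z up, the work surface at z = 0. Lengths are in m, angles in rad, forces in N, time in s.
With the tool pointing down it reaches from about 0.325 to 0.925 m from the base axis. Payload 3.1 kg.
Tool frame: the origin (TCP) lies on the front face of the gripper's body, between the roots of the fingers; the fingertips stand robot.finger_overhang ahead of it and the grasp point (between the pads) lies 54 mm ahead of it (robot.finger_overhang is the distance from the TCP to the fingertips, in m); z points along the fingers, y is the direction in which the jaws open and shut (so a half turn about z gives the same grasp; the last joint's range is limited). The gripper opens to 85 mm and grips with 20 to 120 N. Pads are 22 mm wide; open, the fingers measure 114 mm over their backs; the gripper's body (76 mm by 85 mm) begins 54 mm behind the grasp point. The pads swing forward as they close: fully open they stand 13 mm farther back than shut.
Start: joints at [-1.341, 0.217, 1.613, -0, 1.311, -0.112], TCP at [0.21, -0.589, 0.304] pointing down, gripper open.
Joint ranges: [-2.75, 2.75], [-0.78, 2.1], [0.31, 2.55], [-1.13, 4.27], [0.13, 2.63], [-2.58, 2.58]. Speed limits (rad/s): [2.79, 2.79, 3.14, 3.14, 3.14, 3.14].

INTERFACE

Orientations are given as a unit quaternion [x, y, z, w].
In Python, from cell import robot gives the robot as it stands. The module is installed in compiled form; this text tells all that it offers.
- The arm moves only by the shell command python3 -m handwheel 'ROWS' [FORCE]. ROWS is JSON, a list of rows, each an object with "fingers": the closure, from 0 (fully open) to 1 (shut); "linear": the shift along the tool's x, y, z in m, a list of three; "dr": the turn, a rotation vector about the tool's x, y, z in rad, a list of three. In form: [{"fingers": fingers, "linear": [tx, ty, tz], "dr": [rx, ry, rz]}, ...]. A call has exactly 10 rows; each row shifts and turns the pose as measured when the row begins, along the tool's axes as they then stand; what a row does not reach is not made up. A row lasts 1/8 s, in which the tool goes at most 62.5 mm and 10.7 degrees, less where a joint would pass 70% of its speed; a pose out of reach is approached as far as the arm can. A call with a gripper value outside its range is refused whole. The fingers move at their own pace and stop on an object; FORCE is the grip in N (left out, the last holds). Time passes only in rows, so rows that do not move let the fingers close, or fill a call up. It gives the time, the measured TCP pose, the force and the opening at its end, in the units of the state.
- robot.get_obs(): the state, without advancing time (a new reading comes with each control period).
- robot.capture(name): name is "side" or "top"; returns a dict with "frame" (420x560x3 uint8, blue, green, red), "fx", "fy", "cx", "cy" (pixels), "world_to_cam" (4x4, takes a point from world to camera coordinates). Camera axes: x right, y down, z forward; pixel columns grow to the right and rows downward; lengths in m; the calibration is good to about 2 mm. A picture is of the moment at which its call begins. There is no depth.
- robot.sign_off(): hands the job in, once; it reports no verdict.
Trained networks look in a picture, given as the dict that the camera call returned (one of the last four; its "shot" number tells which), for a name from the list of things; names that differ only in an ending like _2 or _b are one class to them, and where a whole thing is asked for, a point or a joint stands for the part that bears it (a point fixed in the world has none). Each returns a list of dicts, best first, with "conf" (0 to 1); they miss things now and then, are a little off and sometimes report something else, mostly with a low value. They report only what shows in the picture. A call takes as long as a camera call.
- robot.masks_of(picture, label): "region" (420x560 bool, what is visible of it).
- robot.pinpoint(picture, label): "at" ([x, y, z] in m, in world coordinates, good to about 4 mm: a listed point, or the origin of a listed thing).
The state is a dict: "clock": time; "joints": joint angles; "joint_velocities": joint speeds; "joint_efforts": joint torques, N m; "position": TCP position; "eef_rot": TCP orientation; "contact_force": force on the tool from outside, world axes, zero at the start; "ft_torque": the same for the moment, N m; "opening": finger opening in m.
Only numpy, scipy, OpenCV 4.12 (cv2) and the standard library are available. Lean on these libraries where they do the work, as an engineer would, in place of code of your own. Each camera call takes 0.05 s, during which the arm holds its last target.

TASK

Clear the levelling plate by pushing the tin of tacks, without lifting it, into the ring on the black mat; then rub the plate with the stone in one stroke, pressing lightly and steadily, from the red-striped end along its middle to the other end, and put the stone back on its green mat. Then take each heel from the rack and stand it upright on its narrow foot in the middle of the spot of its own colour on the plate, let go, and watch for a couple of seconds that all stand without wobbling. Leave the other things on the bench alone, and finish with tin and stone still in their places.

Things in the scene. Friction and masses are not known exactly. Their poses are not given: they have to be found in the camera images.
- plate: fixed flat steel levelling plate, 150 (its x) by 300 (its y) by 6 mm thick; origin at the centre of its underside on the bench, so its top lies at 6 mm. A red stripe, 18 mm wide, is painted along its +y end (stripe centre at y = +139 mm). Everything else on it is level bare metal.
- tin: loose closed round tin of tacks, blue lid, 112 mm in diameter over the lid and 110 mm below it, 56 mm tall, about 0.45 kg (too wide for a gripper); origin at the centre of its underside, z up. It starts on the plate.
- park_mat: black rubber mat 150 by 150 mm, flat on the bench (under 2 mm thick, does not obstruct), with a yellow ring of 124 mm outer diameter at its centre where the tin is parked; origin at the centre.
- stone: loose rubbing stone: grey abrasive block 110 (its x) by 42 (its y) by 24 mm with a wooden grip on top, 100 by 38 mm, up to 40 mm in all; about 0.3 kg; origin at the centre of the flat abrasive underside, z up. Rub with its flat underside, pressing down with roughly 6 to 25 N (more than its own weight); more than 40 N would score the plate.
- stone_mat: green mat 150 (its x) by 80 mm, flat on the bench (about 1 mm, does not obstruct), the stone's place; origin at its centre; the stone starts on it with its long side along the mat's.
- rack: fixed rack, base 150 by 270 by 8 mm, up to 115 mm high, with three slanted rests 85 mm apart along its y; each rest is a strip 24 mm wide, so both flanks of a heel are free for fingers. Heels lean in it 0.70 rad (40 degrees) from vertical towards the rack's +x, feet on a ledge 34 mm above the bench. Origin under the middle heel's foot, at bench level; x points about away from the robot.
- heel_tan: tall shoe heel, tan layers, rubber foot, 100 mm tall, 0.12 kg. Origin: centre of its narrow foot's underside; z towards the wide end. Foot 30 (x) by 34 (y) mm. Flanks flat, parallel, 34 mm apart along y (grip these, 60 to 85 mm up). Front flat at x=+15 mm, back widens from x=-15 (foot) to -29 (top). Starts foot down in the rack, front on the rest. Standing, it tips over beyond 0.2 rad. May be absent.
- heel_black: tall shoe heel, black layers, rubber foot, 100 mm tall, 0.12 kg. Origin: centre of its narrow foot's underside; z towards the wide end. Foot 30 (x) by 34 (y) mm. Flanks flat, parallel, 34 mm apart along y (grip these, 60 to 85 mm up). Front flat at x=+15 mm, back widens from x=-15 (foot) to -29 (top). Starts foot down in the rack, front on the rest. Standing, it tips over beyond 0.2 rad. May be absent.
- heel_red: tall shoe heel, dark red layers, rubber foot, 100 mm tall, 0.12 kg. Origin: centre of its narrow foot's underside; z towards the wide end. Foot 30 (x) by 34 (y) mm. Flanks flat, parallel, 34 mm apart along y (grip these, 60 to 85 mm up). Front flat at x=+15 mm, back widens from x=-15 (foot) to -29 (top). Starts foot down in the rack, front on the rest. Standing, it tips over beyond 0.2 rad. May be absent.
- spot_tan: tan disc with thin white rim, 59 mm across, printed on the plate (under 1 mm, does not obstruct): the tan heel's standing spot; origin at its centre on the plate's top.
- spot_black: black disc with thin white rim, 59 mm across, printed on the plate (under 1 mm, does not obstruct): the black heel's standing spot; origin at its centre on the plate's top.
- spot_red: dark red disc with thin white rim, 59 mm across, printed on the plate (under 1 mm, does not obstruct): the dark red heel's standing spot; origin at its centre on the plate's top.
- hammer: bystander, leave alone: hammer, 250 mm long, lying beyond the rack
- last: bystander, leave alone: wooden shoe last, 190 mm long, lying beyond the plate; origin at its underside
- spool: bystander, leave alone: orange thread spool, 48 mm across, 50 mm tall, standing on the robot's side of the plate; origin at its underside
- polish: bystander, leave alone: small brass-coloured polish can, 64 mm across, 40 mm tall, beyond the plate
- awl: bystander, leave alone: screwdriver-like awl lying to the right of the plate
- brush: bystander, leave alone: brush lying between robot and rack
- jar: bystander, leave alone: jar, 60 mm across, 85 mm tall, near right of the robot

How it is judged:
On the way, in this order (a step that is already met when the one before it is completed fails the run):
1. the tin stands in the ring on the black mat (horizontal distance between tin and park_mat below 0.025 m and height (world z) of tin below 0.006 m and linear speed of tin below 0.02 m/s), for 0.3 s.
2. the stone presses on the plate at the red-striped end (contact force between stone and plate between 4 and 40 N and x of stone in the frame of plate between -0.04 and 0.04 m and y of stone in the frame of plate above 0.08 m), for 0.1 s.
3. the stone still presses on the plate a third of the way along (contact force between stone and plate between 4 and 40 N and x of stone in the frame of plate between -0.04 and 0.04 m and y of stone in the frame of plate between 0.024 and 0.056 m), for 0.04 s.
4. the stone still presses on the plate at the middle (contact force between stone and plate between 4 and 40 N and x of stone in the frame of plate between -0.04 and 0.04 m and y of stone in the frame of plate between -0.016 and 0.016 m), for 0.04 s.
5. the stone still presses on the plate two thirds along (contact force between stone and plate between 4 and 40 N and x of stone in the frame of plate between -0.04 and 0.04 m and y of stone in the frame of plate between -0.056 and -0.024 m), for 0.04 s.
6. the stone presses on the plate at the far end from the stripe (contact force between stone and plate between 4 and 40 N and x of stone in the frame of plate between -0.04 and 0.04 m and y of stone in the frame of plate below -0.08 m), for 0.04 s.
7. the stone lies back on its green mat, let go (horizontal distance between stone and stone_mat below 0.03 m and height (world z) of stone below 0.008 m and angle between stone's own z axis and vertical below 0.1 rad and linear speed of stone below 0.02 m/s and contact force between stone and the fingers below 0.2 N), for 0.3 s.
8. every heel present stands free and still on its own spot for two seconds (horizontal distance between heel_tan and spot_tan below 0.015 m and angle between each of heel_tan, heel_black, heel_red's own z axis and vertical below 0.05 rad and z of heel_tan in the frame of plate between 0.002 and 0.01 m and linear speed of each of heel_tan, heel_black, heel_red below 0.02 m/s and angular speed of each of heel_tan, heel_black, heel_red below 0.15 rad/s and contact force between each of heel_tan, heel_black, heel_red and the fingers below 0.2 N and horizontal distance between heel_black and spot_black below 0.015 m and z of heel_black in the frame of plate between 0.002 and 0.01 m and horizontal distance between heel_red and spot_red below 0.015 m and z of heel_red in the frame of plate between 0.002 and 0.01 m), for 2 s.
At the end, for the whole second after the job is handed in: The tin stands within 25 mm of the centre of the black mat, the stone lies flat within 30 mm of the centre of the green mat, and every heel present stands upright (within 0.05 rad), free and still on the plate, within 15 mm of the centre of the spot of its colour (all of step 1 and all of step 8 and horizontal distance between stone and stone_mat below 0.03 m and height (world z) of stone below 0.008 m and angle between stone's own z axis and vertical below 0.1 rad and linear speed of stone below 0.02 m/s); the robot touches nothing.
It fails at once if the tin is lifted or tipped (height (world z) of tin above 0.035 m or angle between tin's own z axis and vertical above 0.6 rad).
It fails at once if the stone is pressed on the plate with more than 40 N (contact force between stone and plate above 40 N).
It fails at once if a bystander is moved by more than 40 mm (distance of any of hammer, last, spool, polish, awl, brush, jar from where it was at the start of the episode above 0.04 m).
Of heel_tan, heel_black, heel_red only 2 to 3 are there at a start; the rules pass over those that are not, and their reading is None.
At some moment in a run one of tin, stone may be knocked a few centimetres aside while the robot is not near it.
It also fails if it takes over 210 s, if anything falls off the work surface, if the arm or the gripper's body presses on something with over 40 N, if the wrist force passes 120 N, or if a joint passes its speed limit or range.

## Working session

There is one attempt and no reset: what is moved stays moved. The work goes in short steps, Python scripts to look and compute and a shell command to move; the robot and the scene stay as the last step left them, time stands still between calls to the robot, and variables do not carry over. Pictures are saved under pics/ and viewed, and the job is handed in when it is done.

```bash
mkdir -p pics; ls; cat > h.py <<'E'
from cell import robot
import numpy as np, cv2
from scipy.spatial.transform import Rotation as R
def st():
    o=robot.get_obs()
    r=R.from_quat(o["eef_rot"]).as_matrix()
    print("t",round(o["clock"],2),"p",np.round(o["position"],4),"F",np.round(o["contact_force"],1),"open",round(o["opening"],4),"over",robot.finger_overhang)
    print("R cols x",np.round(r[:,0],3),"y",np.round(r[:,1],3),"z",np.round(r[:,2],3),"j",np.round(o["joints"],2))
    return o
def proj(c,p):
    p=np.atleast_2d(p);q=(c["world_to_cam"]@np.c_[p,np.ones(len(p))].T).T
    return np.c_[c["fx"]*q[:,0]/q[:,2]+c["cx"],c["fy"]*q[:,1]/q[:,2]+c["cy"]]
def back(c,uv,z):
    T=np.array(c["world_to_cam"]);Rm=T[:3,:3];o=-Rm.T@T[:3,3]
    d=Rm.T@np.array([(uv[0]-c["cx"])/c["fx"],(uv[1]-c["cy"])/c["fy"],1])
    return o+d*(z-o[2])/d[2]
E
python3 - <<'E'
from h import *
st()
for n in("top","side"):
    c=robot.capture(n);cv2.imwrite(f"pics/{n}0.png",c["frame"])
    T=np.array(c["world_to_cam"]);print(n,"cam at",np.round(-T[:3,:3].T@T[:3,3],3))
    for l in "plate tin park_mat stone stone_mat rack heel_tan heel_black heel_red spot_tan spot_black spot_red hammer last spool polish awl brush jar".split():
        r=robot.pinpoint(c,l)
        print(l,[(np.round(x["at"],4).tolist(),round(x["conf"],2)) for x in r[:2]])
E
```

```text
pics
t 0.0 p [ 0.2094 -0.5882  0.3026] F [-0.   0.3 -0.1] open 0.0853 over 0.0726
R cols x [0.942 0.335 0.   ] y [ 0.335 -0.942 -0.002] z [-0.001  0.002 -1.   ] j [-1.34  0.22  1.61 -0.    1.31 -0.11]
top cam at [0.462 0.002 1.203]
plate [([0.6113, -0.0218, -0.0001], 0.77), ([0.4282, -0.0895, -0.0009], 0.59)]
tin [([0.617, -0.0251, 0.0071], 0.57)]
park_mat [([0.4783, -0.3755, 0.0015], 0.66), ([0.3487, 0.2375, -0.0019], 0.62)]
stone [([0.4253, -0.0923, -0.0041], 0.82)]
stone_mat [([0.4226, -0.0927, -0.0025], 0.62)]
rack [([0.4892, 0.294, -0.0005], 0.76)]
heel_tan [([0.4092, 0.3262, 0.0322], 0.69)]
heel_black [([0.5684, 0.2579, 0.0324], 0.78), ([0.6961, 0.2805, -0.0006], 0.63)]
heel_red [([0.4915, 0.2899, 0.0366], 0.89)]
spot_tan []
spot_black [([0.6253, -0.1126, 0.0099], 0.76), ([0.396, 0.0523, -0.0004], 0.72)]
spot_red [([0.6309, 0.0657, 0.0043], 0.69)]
hammer [([0.6955, 0.2836, -0.0008], 0.57)]
last [([0.7704, -0.1646, 0.0033], 0.71)]
spool [([0.3981, 0.0462, -0.0012], 0.54)]
polish [([0.7678, 0.0883, -0.0029], 0.9)]
awl [([0.7192, -0.3571, -0.0], 0.79), ([0.6295, 0.0644, 0.0045], 0
[... 496 characters left out ...]
9], 0.52)]
rack [([0.4884, 0.2912, -0.0023], 0.89)]
heel_tan [([0.4152, 0.3293, 0.0356], 0.91)]
heel_black [([0.5647, 0.2573, 0.0364], 0.59)]
heel_red [([0.4902, 0.2894, 0.034], 0.88), ([0.4161, 0.3268, 0.0381], 0.17)]
spot_tan [([0.77, 0.0858, -0.0005], 0.2)]
spot_black []
spot_red [([0.6295, 0.0624, 0.0037], 0.73)]
hammer [([0.6951, 0.2833, -0.0019], 0.6), ([0.4824, -0.3736, 0.0018], 0.2)]
last [([0.7714, -0.166, 0.0035], 0.91), ([0.6304, 0.0603, 0.0022], 0.71)]
spool [([0.3936, 0.0463, -0.0027], 0.71)]
polish [([0.7691, 0.0871, 0.0], 0.84)]
awl [([0.7173, -0.3583, 0.0], 0.8)]
brush [([0.3504, 0.2414, 0.003], 0.78), ([0.421, -0.0925, -0.0039], 0.32)]
jar [([0.2746, -0.3078, -0.0018], 0.6)]
```

View pics/top0.png

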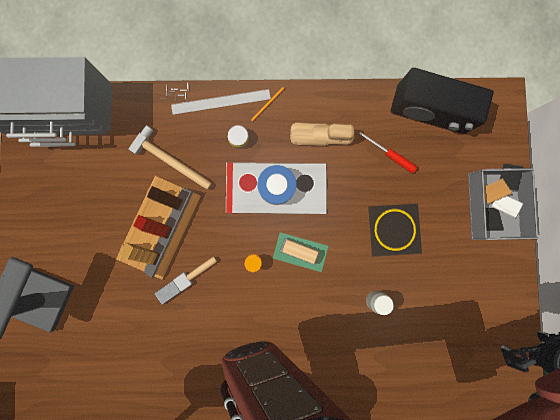

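View pics/side0.png

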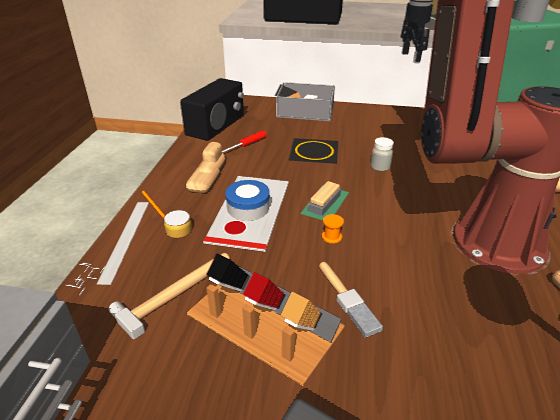

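```bash
cat > m.py <<'E'
from h import *
import pickle
c=robot.capture("top")
def rect(l,z):
    r=robot.masks_of(c,l)
    if not r: print(l,"none");return
    m=r[0]["region"].astype(np.uint8)
    pts=np.argwhere(m)[:,::-1]
    w=np.array([back(c,p,z)[:2] for p in pts],np.float32)
    (cx,cy),(a,b),ang=cv2.minAreaRect(w)
    print(l,round(r[0]["conf"],2),"n",len(pts),"ctr",round(cx,4),round(cy,4),"size",round(a,3),round(b,3),"ang",round(ang,1),"mean",w.mean(0).round(4))
for l,z in [("plate",.006),("stone_mat",0),("stone",.04),("park_mat",0),("rack",0.008),("tin",.056),("spot_red",.006),("spot_black",.006)]: rect(l,z)
cv2.imwrite("pics/crop1.png",cv2.resize(c["frame"][110:290,190:440],None,fx=3.2,fy=3.2,interpolation=cv2.INTER_CUBIC))
cv2.imwrite("pics/crop2.png",cv2.resize(c["frame"][110:300,90:230],None,fx=3.1,fy=3.1,interpolation=cv2.INTER_CUBIC))
hsv=cv2.cvtColor(c["frame"],cv2.COLOR_BGR2HSV)
m=cv2.inRange(hsv,(22,120,120),(35,255,255));m[:,:340]=0;m[:190]=0;m[270:]=0;m[:,440:]=0
p=np.argwhere(m)[:,::-1].astype(np.float32);e=cv2.minEnclosingCircle(p);print("ring",e,back(c,e[0],0.002))
E
python3 m.py
```

```text
plate 0.66 n 3025 ctr 0.613 -0.0244 size 0.299 0.148 ang 88.6 mean [ 0.6053 -0.0237]
stone_mat 0.67 n 866 ctr 0.422 -0.0928 size 0.152 0.082 ang 72.7 mean [ 0.4225 -0.0929]
stone 0.63 n 539 ctr 0.4252 -0.0874 size 0.108 0.042 ang 68.5 mean [ 0.4252 -0.087 ]
park_mat 0.66 n 2437 ctr 0.4834 -0.3775 size 0.15 0.15 ang 2.4 mean [ 0.4829 -0.3779]
rack 0.75 n 3217 ctr 0.5004 0.3234 size 0.154 0.276 ang 64.6 mean [0.5001 0.3136]
tin none
spot_red 0.81 n 289 ctr 0.6308 0.06 size 0.055 0.055 ang 44.0 mean [0.6313 0.0607]
spot_black 0.7 n 410 ctr 0.7705 0.0884 size 0.063 0.07 ang 89.3 mean [0.7698 0.089 ]
ring ((395.0384521484375, 229.23077392578125), 21.249011993408203) [ 0.48443856 -0.37828635  0.002     ]
```

View pics/crop1.png

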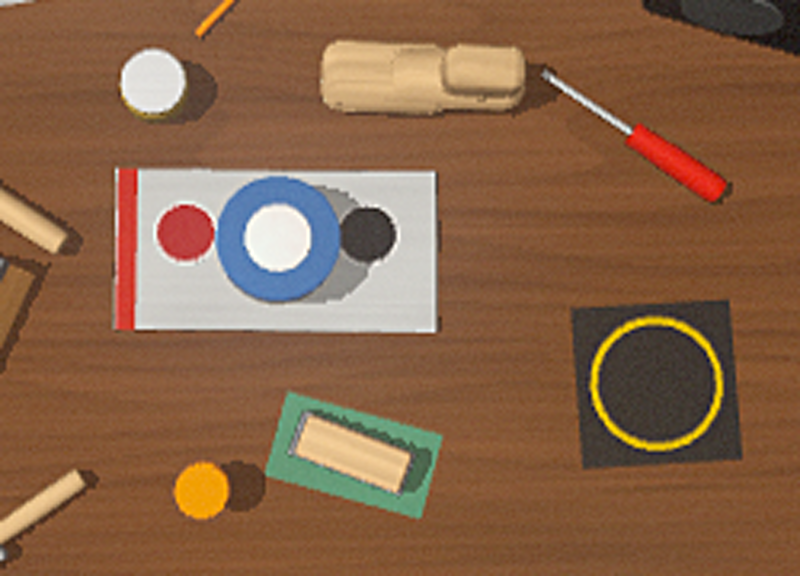

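View pics/crop2.png

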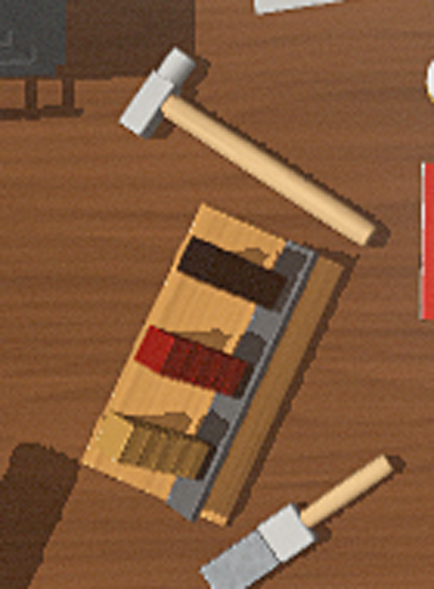

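```bash
python3 -m handwheel '[{"fingers":0,"linear":[0.058,-0.043,0.005],"dr":[0,0,0]},{"fingers":0,"linear":[0.058,-0.043,0.005],"dr":[0,0,0]},{"fingers":0,"linear":[0.058,-0.043,0.005],"dr":[0,0,0]},{"fingers":0,"linear":[0.058,-0.043,0.005],"dr":[0,0,0]},{"fingers":0,"linear":[0.058,-0.043,0.005],"dr":[0,0,0]},{"fingers":0,"linear":[0.058,-0.043,0.005],"dr":[0,0,0]},{"fingers":0,"linear":[0.058,-0.043,0.005],"dr":[0,0,0]},{"fingers":0,"linear":[0.058,-0.043,0.005],"dr":[0,0,0]},{"fingers":0,"linear":[0.058,-0.043,0.005],"dr":[0,0,0]},{"fingers":0,"linear":[0.058,-0.043,0.005],"dr":[0,0,0]}]' 20
cat >> h.py <<'E'
def go(pos,yaw=None,Rt=None):
    """remaining tool-frame shift for target; yaw deg of tool x with tool down"""
    o=st();r=R.from_quat(o["eef_rot"])
    if yaw is not None:
        a=np.radians(yaw);Rt=np.array([[np.cos(a),np.sin(a),0],[np.sin(a),-np.cos(a),0],[0,0,-1]])
    d=np.array(pos)-o["position"]
    print("shift now-frame",np.round(r.inv().apply(d),4))
    if Rt is not None:
        print("target-frame",np.round(np.array(Rt).T@d,4),"dr",np.round((r.inv()*R.from_matrix(Rt)).as_rotvec(),4))
E
python3 -c "
from h import *
go([.6475,.0594,.2],69.5)"
```

```text
clock: 3.7
position: [0.5617, -0.0717, 0.2622]
eef_rot: [0.986, 0.165, 0.004, 0.005]
contact_force: [0.0, -1.3, 0.3]
opening: 0.0856
t 3.7 p [ 0.5617 -0.0717  0.2622] F [ 0.  -1.3  0.3] open 0.0856 over 0.0726
R cols x [0.945 0.326 0.006] y [ 0.326 -0.945  0.012] z [ 0.009 -0.009 -1.   ] j [-0.25  0.13  1.8  -0.01  1.21  0.99]
shift now-frame [ 0.1235 -0.0967  0.0618]
target-frame [0.1528 0.0345 0.0622] dr [ 1.33e-02 -3.00e-04 -8.81e-01]
```

```bash
python3 -m handwheel '[{"fingers":0,"linear":[0,0,0],"dr":[0.002,0,-0.148]},{"fingers":0,"linear":[0,0,0],"dr":[0.002,0,-0.148]},{"fingers":0,"linear":[0,0,0],"dr":[0.002,0,-0.148]},{"fingers":0,"linear":[0,0,0],"dr":[0.002,0,-0.148]},{"fingers":0,"linear":[0,0,0],"dr":[0.002,0,-0.148]},{"fingers":0,"linear":[0,0,0],"dr":[0.002,0,-0.148]},{"fingers":0,"linear":[0.038,0.009,0.016],"dr":[0,0,0]},{"fingers":0,"linear":[0.038,0.009,0.016],"dr":[0,0,0]},{"fingers":0,"linear":[0.038,0.009,0.016],"dr":[0,0,0]},{"fingers":0,"linear":[0.038,0.009,0.016],"dr":[0,0,0]}]'
python3 -c "
from h import *
go([.6475,.0594,.095],69.5)"
```

```text
clock: 4.95
position: [0.6488, 0.0685, 0.1997]
eef_rot: [0.81, 0.587, 0.003, 0.003]
contact_force: [-0.3, 0.5, -0.6]
opening: 0.0856
t 4.95 p [0.6488 0.0685 0.1997] F [-0.3  0.5 -0.6] open 0.0856 over 0.0726
R cols x [0.311 0.951 0.001] y [ 0.95  -0.311  0.008] z [ 0.008 -0.002 -1.   ] j [-0.    0.37  1.63 -0.    1.14  0.31]
shift now-frame [-0.0091  0.0007  0.1047]
target-frame [-0.009   0.0019  0.1047] dr [ 0.008  -0.0009  0.0419]
```

```bash
python3 -m handwheel '[{"fingers":0,"linear":[0,0,0.026],"dr":[0.002,0,0.01]},{"fingers":0,"linear":[0,0,0.026],"dr":[0.002,0,0.01]},{"fingers":0,"linear":[0,0,0.026],"dr":[0.002,0,0.01]},{"fingers":0,"linear":[0,0,0.026],"dr":[0.002,0,0.01]},{"fingers":0,"linear":[-0.009,0.002,0],"dr":[0,0,0]},{"fingers":0,"linear":[-0.01,0,0],"dr":[0,0,0]},{"fingers":0,"linear":[-0.01,0,0],"dr":[0,0,0]},{"fingers":0,"linear":[-0.01,0,0],"dr":[0,0,0]},{"fingers":0,"linear":[0,0,0],"dr":[0,0,0]},{"fingers":0,"linear":[0,0,0],"dr":[0,0,0]}]'
python3 - <<'E'
from h import *
go([.500,-.335,.095],69.5)
c=robot.capture("top");cv2.imwrite("pics/t1.png",cv2.resize(c["frame"][110:290,190:440],None,fx=3.2,fy=3.2))
print([(x["at"],x["conf"]) for x in robot.pinpoint(c,"tin")])
c=robot.capture("side");cv2.imwrite("pics/s1.png",cv2.resize(c["frame"][100:300,130:410],None,fx=2.8,fy=2.8))
E
```

```text
clock: 6.2
position: [0.6414, 0.0312, 0.0968]
eef_rot: [0.82, 0.572, 0.004, 0.002]
contact_force: [-0.3, -0.0, 1.2]
opening: 0.0855
t 6.2 p [0.6414 0.0312 0.0968] F [-0.3 -0.   1.2] open 0.0855 over 0.0726
R cols x [0.346 0.938 0.004] y [ 0.938 -0.346  0.007] z [ 0.008  0.001 -1.   ] j [-0.06  0.49  1.69  0.    0.96  0.29]
shift now-frame [-0.3925 -0.0061  0.0004]
target-frame [-0.3925 -0.0042  0.0018] dr [ 0.0074 -0.0037  0.0048]
[([0.6166, -0.0253, 0.0064], 0.58)]
```

View pics/s1.png

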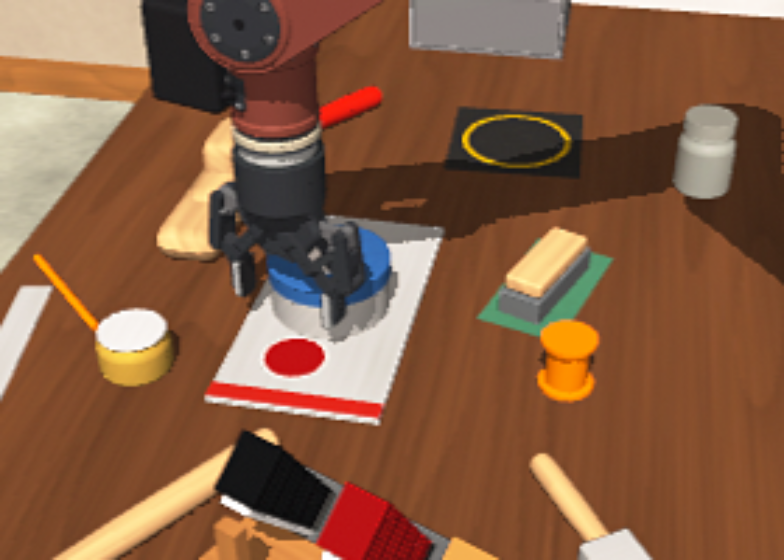

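```bash
python3 -m handwheel '[{"fingers":0,"linear":[-0.01,0,0],"dr":[0.001,0,0]},{"fingers":0,"linear":[-0.015,0,0],"dr":[0.001,0,0]},{"fingers":0,"linear":[-0.02,-0.001,0],"dr":[0.001,0,0]},{"fingers":0,"linear":[-0.02,0,0],"dr":[0.001,0,0]},{"fingers":0,"linear":[-0.02,-0.001,0],"dr":[0.001,0,0]},{"fingers":0,"linear":[-0.02,0,0],"dr":[0,0,0]},{"fingers":0,"linear":[-0.02,-0.001,0],"dr":[0,0,0]},{"fingers":0,"linear":[-0.02,0,0],"dr":[0,0,0]},{"fingers":0,"linear":[-0.02,-0.001,0],"dr":[0,0,0]},{"fingers":0,"linear":[-0.02,0,0],"dr":[0,0,0]}]'
python3 - <<'E'
from h import *
go([.500,-.335,.095],69.5)
c=robot.capture("top");cv2.imwrite("pics/t2.png",c["frame"])
print([(x["at"],x["conf"]) for x in robot.pinpoint(c,"tin")])
E
```

```text
clock: 7.6
position: [0.5702, -0.1508, 0.0966]
eef_rot: [0.82, 0.572, 0.004, -0.0]
contact_force: [0.2, 1.3, -0.5]
opening: 0.0855
t 7.6 p [ 0.5702 -0.1508  0.0966] F [ 0.2  1.3 -0.5] open 0.0855 over 0.0726
R cols x [0.345 0.939 0.006] y [ 0.939 -0.345  0.004] z [ 0.006  0.005 -1.   ] j [-0.38  0.4   1.82  0.01  0.92 -0.03]
shift now-frame [-0.1972 -0.0024  0.0003]
target-frame [-0.1972 -0.0013  0.0016] dr [ 0.004  -0.0064  0.006 ]
[([0.7647, 0.0852, -0.0032], 0.67), ([0.5547, -0.1878, 0.0053], 0.66)]
```

View pics/t2.png

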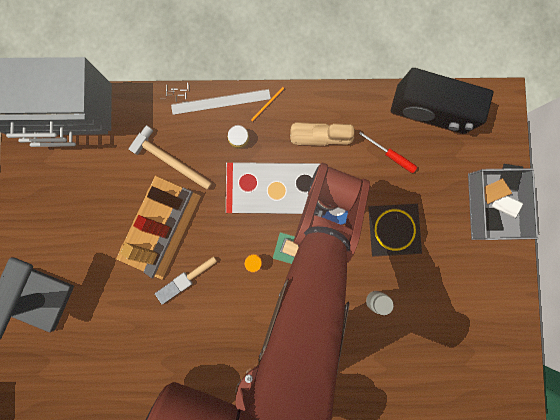

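```bash
python3 -m handwheel '[{"fingers":0,"linear":[-0.016,0,0],"dr":[0,0,0]},{"fingers":0,"linear":[-0.02,0,0],"dr":[0,0,0]},{"fingers":0,"linear":[-0.02,0,0],"dr":[0,0,0]},{"fingers":0,"linear":[-0.02,0,0],"dr":[0,0,0]},{"fingers":0,"linear":[-0.02,0,0],"dr":[0,0,0]},{"fingers":0,"linear":[-0.02,0,0],"dr":[0,0,0]},{"fingers":0,"linear":[-0.02,0,0],"dr":[0,0,0]},{"fingers":0,"linear":[-0.015,0,0],"dr":[0,0,0]},{"fingers":0,"linear":[-0.01,0,0],"dr":[0,0,0]},{"fingers":0,"linear":[0,0,0],"dr":[0,0,0]}]'
python3 - <<'E'
from h import *
go([.500,-.335,.095],69.5)
c=robot.capture("top");cv2.imwrite("pics/t3.png",cv2.resize(c["frame"][160:300,300:460],None,fx=4,fy=4))
print([(x["at"],x["conf"]) for x in robot.pinpoint(c,"tin")])
c=robot.capture("side");cv2.imwrite("pics/s3.png",cv2.resize(c["frame"][80:280,180:460],None,fx=2.8,fy=2.8))
print([(x["at"],x["conf"]) for x in robot.pinpoint(c,"tin")])
E
```

```text
clock: 8.95
position: [0.5085, -0.3132, 0.094]
eef_rot: [0.821, 0.571, 0.002, -0.002]
contact_force: [0.4, 0.1, 0.6]
opening: 0.0853
t 8.95 p [ 0.5085 -0.3132  0.094 ] F [0.4 0.1 0.6] open 0.0853 over 0.0726
R cols x [0.347 0.938 0.006] y [ 0.938 -0.347 -0.   ] z [ 0.002  0.005 -1.   ] j [-0.67  0.42  1.8   0.01  0.93 -0.32]
shift now-frame [-0.0233 -0.0004 -0.0011]
target-frame [-0.0233 -0.0003 -0.001 ] dr [-0.0004 -0.0057  0.0033]
[([0.4925, -0.3574, -0.0008], 0.7)]
[([0.4931, -0.3559, -0.0041], 0.69), ([0.771, -0.1634, 0.0029], 0.58)]
```

View pics/s3.png

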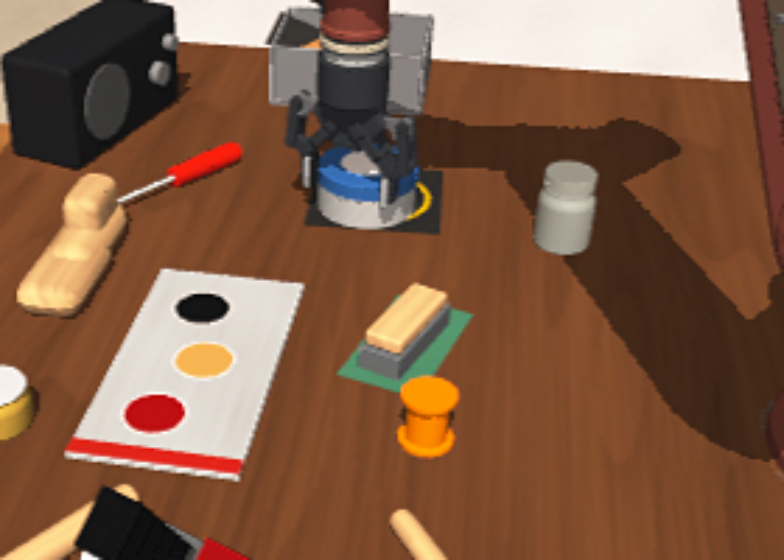

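View pics/t3.png

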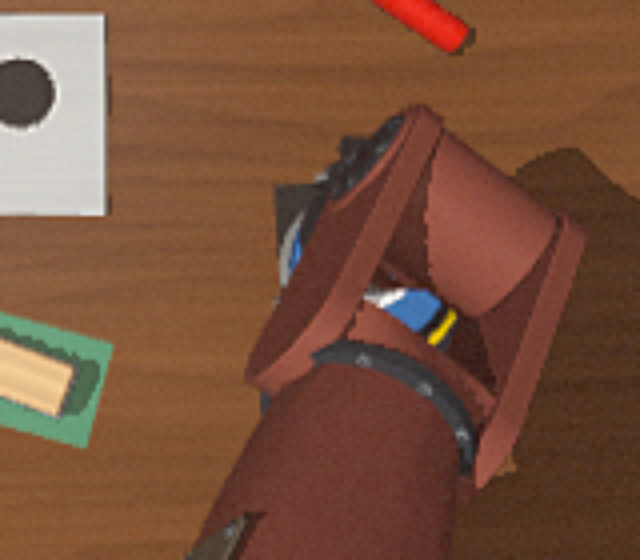

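```bash
python3 -m handwheel '[{"fingers":0,"linear":[-0.009,0,0],"dr":[0,0,0]},{"fingers":0,"linear":[-0.009,0,0],"dr":[0,0,0]},{"fingers":0,"linear":[-0.006,0,0],"dr":[0,0,0]},{"fingers":0,"linear":[0,0,0],"dr":[0,0,0]},{"fingers":0,"linear":[0.01,0,0],"dr":[0,0,0]},{"fingers":0,"linear":[0.02,0,0],"dr":[0,0,0]},{"fingers":0,"linear":[0.03,0,0],"dr":[0,0,0]},{"fingers":0,"linear":[0.03,0,-0.03],"dr":[0,0,0]},{"fingers":0,"linear":[0.03,0,-0.05],"dr":[0,0,0]},{"fingers":0,"linear":[0.03,0,-0.05],"dr":[0,0,0]}]'
python3 - <<'E'
from h import *
for n in("top","side"):
    c=robot.capture(n)
    print([(x["at"],x["conf"]) for x in robot.pinpoint(c,"tin")])
    cv2.imwrite(f"pics/{n}4.png",c["frame"])
    print([(x["at"],x["conf"]) for x in robot.pinpoint(c,"stone")])
st()
E
```

```text
clock: 10.4
position: [0.5505, -0.1857, 0.2213]
eef_rot: [0.82, 0.572, -0.001, -0.008]
contact_force: [0.8, -0.0, -0.0]
opening: 0.085
[([0.4861, -0.3775, -0.0013], 0.95), ([0.6045, -0.0257, 0.0038], 0.49)]
[([0.4252, -0.0878, 0.0006], 0.98)]
[([0.4848, -0.3752, -0.004], 0.76)]
[([0.4244, -0.0916, 0.0019], 0.62)]
t 10.7 p [ 0.5496 -0.1875  0.2191] F [ 0.  -0.8  0.1] open 0.0856 over 0.0726
R cols x [0.346 0.938 0.008] y [ 0.938 -0.346 -0.015] z [-0.011  0.013 -1.   ] j [-0.45  0.22  1.78  0.01  1.16 -0.1 ]
```

View pics/top4.png

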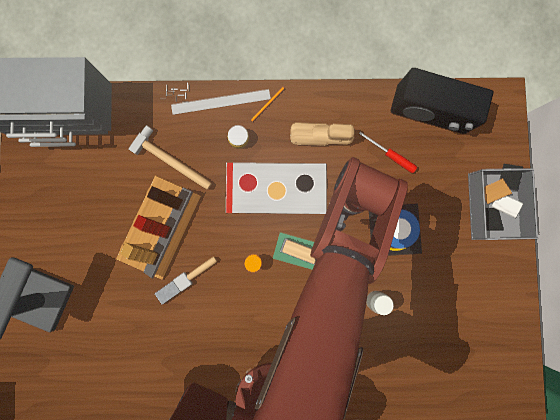

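```bash
python3 -m handwheel '[{"fingers":0,"linear":[0.03,-0.02,0],"dr":[-0.02,0.008,0]},{"fingers":0,"linear":[0.04,-0.04,0],"dr":[0,0,0]},{"fingers":0,"linear":[0.04,-0.04,0],"dr":[0,0,0]},{"fingers":0,"linear":[0.04,-0.04,0],"dr":[0,0,0]},{"fingers":0,"linear":[0.04,-0.04,0],"dr":[0,0,0]},{"fingers":0,"linear":[0.04,-0.04,0],"dr":[0,0,0]},{"fingers":0,"linear":[0,0,0],"dr":[0,0,0]},{"fingers":0,"linear":[0,0,0],"dr":[0,0,0]},{"fingers":0,"linear":[0,0,0],"dr":[0,0,0]},{"fingers":0,"linear":[0,0,0],"dr":[0,0,0]}]'
cat > m2.py <<'E'
from h import *
c=robot.capture("top");cv2.imwrite("pics/m2.png",cv2.resize(c["frame"][150:290,220:340],None,fx=4,fy=4))
def rect(l,z):
    r=robot.masks_of(c,l)
    for q in r[:2]:
        pts=np.argwhere(q["region"])[:,::-1]
        w=np.array([back(c,p,z)[:2] for p in pts],np.float32)
        (cx,cy),(a,b),ang=cv2.minAreaRect(w)
        print(l,round(q["conf"],2),"n",len(pts),"ctr",round(cx,4),round(cy,4),"size",round(a,3),round(b,3),"ang",round(ang,1),"mean",w.mean(0).round(4))
for l,z in [("plate",.006),("spot_red",.006),("spot_black",.006),("spot_tan",.006),("stone",.04)]:
    rect(l,z); print("   pin",[(np.round(x["at"],4).tolist(),round(x["conf"],2)) for x in robot.pinpoint(c,l)[:2]])
hsv=cv2.cvtColor(c["frame"],cv2.COLOR_BGR2HSV)
m=np.zeros(hsv.shape[:2],np.uint8);m[230:272,270:330]=1
w=cv2.inRange(hsv,(10,60,150),(25,200,255))*m
n,lab,stt,_=cv2.connectedComponentsWithStats(w);k=1+np.argmax(stt[1:,4])
W=np.array([back(c,p,.04)[:2] for p in np.argwhere(lab==k)[:,::-1]],np.float32);print("wood",cv2.minAreaRect(W),W.mean(0))
st()
E
python3 m2.py
```

```text
clock: 11.95
position: [0.4114, 0.106, 0.2053]
eef_rot: [0.825, 0.565, -0.004, -0.012]
contact_force: [0.6, 0.3, -0.2]
opening: 0.0853
plate 0.41 n 305 ctr 0.6308 0.06 size 0.055 0.055 ang 44.1 mean [0.6309 0.06  ]
   pin [([0.6136, -0.0245, 0.0001], 0.7), ([0.4849, -0.3776, -0.0003], 0.67)]
spot_red 0.85 n 311 ctr 0.6301 0.0608 size 0.055 0.057 ang 44.1 mean [0.6302 0.0603]
spot_red 0.43 n 1353 ctr 0.775 -0.1635 size 0.194 0.07 ang 87.8 mean [ 0.7758 -0.1631]
   pin [([0.6285, 0.0667, 0.0036], 0.51), ([0.4221, -0.0912, -0.0033], 0.2)]
spot_black 0.84 n 307 ctr 0.6281 -0.1096 size 0.058 0.056 ang 25.2 mean [ 0.6281 -0.1099]
   pin [([0.6245, -0.1146, 0.0077], 0.59), ([0.5677, 0.257, 0.0294], 0.56)]
   pin [([0.6034, -0.0227, 0.007], 0.75)]
stone 0.91 n 510 ctr 0.4244 -0.0885 size 0.112 0.04 ang 68.5 mean [ 0.4253 -0.0878]
stone 0.15 n 1251 ctr 0.4823 -0.3649 size 0.148 0.148 ang 1.1 mean [ 0.4799 -0.3526]
   pin [([0.4284, -0.0872, -0.0015], 0.66), ([0.6937, 0.2818, -0.0024], 0.28)]
wood ((0.4244852662086487, -0.08962307125329971), (0.09696602821350098, 0.035484593361616135), 68.52825164794922) [ 0.42448726 -0.08942582]
t 12.5 p [0.411  0.1072 0.2057] F [0.5 0.4 0.1] open 0.0858 over 0.0726
R cols x [0.36  0.933 0.007] y [ 0.933 -0.36  -0.024] z [-0.02   0.015 -1.   ] j [ 0.08 -0.1   2.15  0.02  1.12  0.44]
```

View pics/m2.png

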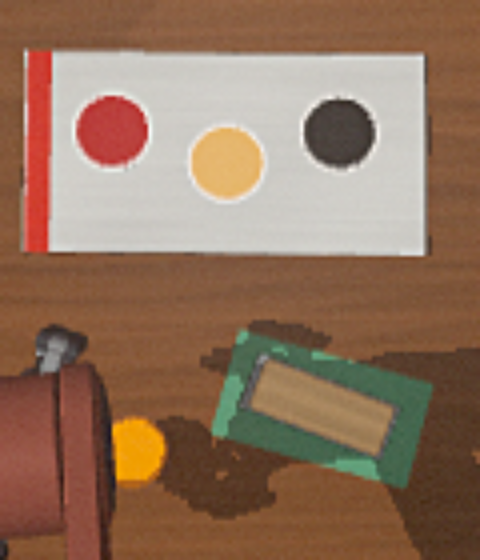

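```bash
python3 -c "
from h import *
go([.4245,-.0896,.16],68.5)"
```

```text
t 12.5 p [0.411  0.1072 0.2057] F [0.5 0.4 0.1] open 0.0858 over 0.0726
R cols x [0.36  0.933 0.007] y [ 0.933 -0.36  -0.024] z [-0.02   0.015 -1.   ] j [ 0.08 -0.1   2.15  0.02  1.12  0.44]
shift now-frame [-0.1791  0.0845  0.0425]
target-frame [-0.1782  0.0847  0.0457] dr [-0.0243 -0.0065  0.0072]
```

```bash
python3 -m handwheel '[{"fingers":0,"linear":[0,0,0],"dr":[-0.024,-0.006,0.007]},{"fingers":0,"linear":[-0.036,0.017,0.009],"dr":[0,0,0]},{"fingers":0,"linear":[-0.036,0.017,0.009],"dr":[0,0,0]},{"fingers":0,"linear":[-0.036,0.017,0.009],"dr":[0,0,0]},{"fingers":0,"linear":[-0.036,0.017,0.009],"dr":[0,0,0]},{"fingers":0,"linear":[-0.036,0.017,0.009],"dr":[0,0,0]},{"fingers":0,"linear":[0,0,0],"dr":[0,0,0]},{"fingers":0,"linear":[0,0,0],"dr":[0,0,0]},{"fingers":0,"linear":[0,0,0],"dr":[0,0,0]},{"fingers":0,"linear":[0,0,0],"dr":[0,0,0]}]'
python3 -c "
from h import *
go([.4245,-.0896,.09],68.5)"
```

```text
clock: 13.75
position: [0.426, -0.0935, 0.1616]
eef_rot: [0.825, 0.565, 0.003, 0.004]
contact_force: [-0.6, 0.7, -0.3]
opening: 0.0852
t 13.75 p [ 0.426  -0.0935  0.1616] F [-0.6  0.7 -0.3] open 0.0852 over 0.0726
R cols x [0.361 0.933 0.   ] y [ 0.932 -0.361  0.01 ] z [ 0.01  -0.004 -1.   ] j [-0.38 -0.01  2.16  0.    0.98 -0.01]
shift now-frame [ 0.0031 -0.0036  0.0716]
target-frame [ 0.0031 -0.0029  0.0716] dr [ 0.0105 -0.0001  0.0059]
```

```bash
python3 -m handwheel '[{"fingers":0,"linear":[0.003,-0.003,0],"dr":[0.01,0,0.006]},{"fingers":0,"linear":[0,0,0.02],"dr":[0,0,0]},{"fingers":0,"linear":[0,0,0.02],"dr":[0,0,0]},{"fingers":0,"linear":[0,0,0.02],"dr":[0,0,0]},{"fingers":0,"linear":[0,0,0.01],"dr":[0,0,0]},{"fingers":0,"linear":[0,0,0],"dr":[0,0,0]},{"fingers":0.3,"linear":[0,0,0],"dr":[0,0,0]},{"fingers":0.3,"linear":[0,0,0],"dr":[0,0,0]},{"fingers":0.3,"linear":[0,0,0],"dr":[0,0,0]},{"fingers":0.3,"linear":[0,0,0],"dr":[0,0,0]}]'
python3 - <<'E'
from h import *
go([.4245,-.0896,.082],68.5)
c=robot.capture("side");cv2.imwrite("pics/s5.png",cv2.resize(c["frame"][130:250,270:390],None,fx=5,fy=5))
# pixel of predicted tip centers at z
for z in (0,.01,.02,.03): print(z,(proj(c,[.4245,-.0896,z])-[270,130])*5)
E
```

```text
clock: 15.0
position: [0.4272, -0.0871, 0.0936]
eef_rot: [0.826, 0.564, 0.002, 0.003]
contact_force: [-0.3, 0.8, -0.0]
opening: 0.0597
t 15.0 p [ 0.4272 -0.0871  0.0936] F [-0.3  0.8 -0. ] open 0.0597 over 0.0726
R cols x [0.363 0.932 0.001] y [ 0.932 -0.363  0.007] z [ 0.006 -0.002 -1.   ] j [-0.36  0.12  2.18  0.    0.83  0.01]
shift now-frame [-0.0033 -0.0017  0.0116]
target-frame [-0.0033 -0.0016  0.0116] dr [ 0.0066 -0.0006  0.0034]
0 [[269.46305168 364.3747136 ]]
0.01 [[270.60187744 349.08797139]]
0.02 [[271.75221155 333.64674975]]
0.03 [[272.91422934 318.04869515]]
```

View pics/s5.png

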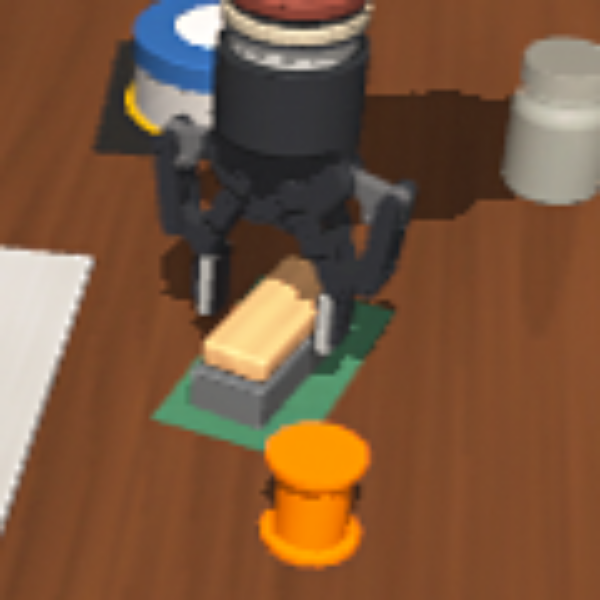

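```bash
python3 - <<'E'
from h import *
c=robot.capture("side")
p=np.array([.4272,-.0871,0]);y=np.array([.932,-.363,0])
for s in(-.034,.034):
  for z in (.01,.02,.03): print(s,z,(proj(c,p+s*y+[0,0,z])-[270,130])*5)
E
```

```text
-0.034 0.01 [[323.09040894 370.58070588]]
-0.034 0.02 [[324.52542793 355.03713859]]
-0.034 0.03 [[325.97522362 339.33351569]]
0.034 0.01 [[208.51445554 332.35316426]]
0.034 0.02 [[209.3421986  316.99218431]]
0.034 0.03 [[210.17825918 301.47685078]]
```

```bash
python3 -m handwheel '[{"fingers":0.3,"linear":[-0.003,-0.0015,0.006],"dr":[0.006,0,0.003]},{"fingers":0.3,"linear":[0,0,0.004],"dr":[0,0,0]},{"fingers":0.6,"linear":[0,0,0],"dr":[0,0,0]},{"fingers":0.6,"linear":[0,0,0],"dr":[0,0,0]},{"fingers":0.8,"linear":[0,0,0],"dr":[0,0,0]},{"fingers":0.8,"linear":[0,0,0],"dr":[0,0,0]},{"fingers":0.8,"linear":[0,0,0],"dr":[0,0,0]},{"fingers":0.8,"linear":[0,0,0],"dr":[0,0,0]},{"fingers":0.8,"linear":[0,0,0],"dr":[0,0,0]},{"fingers":0.8,"linear":[0,0,0],"dr":[0,0,0]}]' 60
python3 -c "
from h import *
go([.4245,-.0896,.16],68.5)"
```

```text
clock: 16.35
position: [0.4245, -0.0896, 0.0828]
eef_rot: [0.827, 0.563, 0.0, -0.0]
contact_force: [-0.1, -0.5, 0.3]
opening: 0.0407
t 16.35 p [ 0.4245 -0.0896  0.0828] F [-0.1 -0.5  0.3] open 0.0407 over 0.0726
R cols x [0.366 0.93  0.001] y [ 0.93  -0.366 -0.   ] z [-0.     0.001 -1.   ] j [-0.37  0.15  2.18  0.    0.81  0.  ]
shift now-frame [ 0.     -0.0001 -0.0772]
target-frame [-0.     -0.     -0.0772] dr [-0.0003 -0.0005  0.0001]
```

```bash
python3 -m handwheel '[{"fingers":0.8,"linear":[0,0,-0.02],"dr":[0,0,0]},{"fingers":0.8,"linear":[0,0,-0.03],"dr":[0,0,0]},{"fingers":0.8,"linear":[0,0,-0.02],"dr":[0,0,0]},{"fingers":0.8,"linear":[0,0,0],"dr":[0,0,-0.12]},{"fingers":0.8,"linear":[0,0,0],"dr":[0,0,-0.12]},{"fingers":0.8,"linear":[0,0,0],"dr":[0,0,-0.11]},{"fingers":0.8,"linear":[0.04,0.05,0],"dr":[0,0,0]},{"fingers":0.8,"linear":[0.04,0.05,0],"dr":[0,0,0]},{"fingers":0.8,"linear":[0.03,0.04,0],"dr":[0,0,0]},{"fingers":0.8,"linear":[0,0,0],"dr":[0,0,0]}]'
python3 -c "
from h import *
go([.6146,.0676,.11],89)"
```

```text
clock: 17.6
position: [0.5599, 0.0225, 0.1431]
eef_rot: [0.713, 0.701, -0.005, -0.008]
contact_force: [-0.5, 0.4, -3.2]
opening: 0.0401
t 17.6 p [0.5599 0.0225 0.1431] F [-0.5  0.4 -3.2] open 0.0401 over 0.0726
R cols x [0.016 1.    0.005] y [ 1.    -0.016 -0.018] z [-0.018  0.005 -1.   ] j [-0.09  0.28  1.87  0.    1.01 -0.07]
shift now-frame [0.0458 0.0545 0.0324]
target-frame [0.046  0.0539 0.0331] dr [-0.0181 -0.0051  0.0013]
```

```bash
python3 -m handwheel '[{"fingers":0.8,"linear":[0,0,0],"dr":[-0.018,-0.005,0]},{"fingers":0.8,"linear":[0.015,0.018,0],"dr":[0,0,0]},{"fingers":0.8,"linear":[0.015,0.018,0.01],"dr":[0,0,0]},{"fingers":0.8,"linear":[0.015,0.018,0.01],"dr":[0,0,0]},{"fingers":0.8,"linear":[0,0,0.01],"dr":[0,0,0]},{"fingers":0.8,"linear":[0,0,0],"dr":[0,0,0]},{"fingers":0.8,"linear":[0,0,0],"dr":[0,0,0]},{"fingers":0.8,"linear":[0,0,0],"dr":[0,0,0]},{"fingers":0.8,"linear":[0,0,0],"dr":[0,0,0]},{"fingers":0.8,"linear":[0,0,0],"dr":[0,0,0]}]'
python3 - <<'E'
from h import *
go([.6146,.0676,.090],89)
c=robot.capture("side");cv2.imwrite("pics/s6.png",cv2.resize(c["frame"][130:280,170:350],None,fx=4,fy=4))
E
```

```text
clock: 18.85
position: [0.6038, 0.0612, 0.1073]
eef_rot: [0.715, 0.699, -0.006, -0.004]
contact_force: [0.2, -0.5, -2.6]
opening: 0.0405
t 18.85 p [0.6038 0.0612 0.1073] F [ 0.2 -0.5 -2.6] open 0.0405 over 0.0726
R cols x [ 0.023  1.    -0.003] y [ 1.    -0.023 -0.013] z [-0.013 -0.002 -1.   ] j [-0.01  0.42  1.76 -0.    0.97  0.01]
shift now-frame [0.0067 0.0109 0.0172]
target-frame [0.0066 0.0107 0.0173] dr [-0.0133  0.0027 -0.0056]
```

View pics/s6.png

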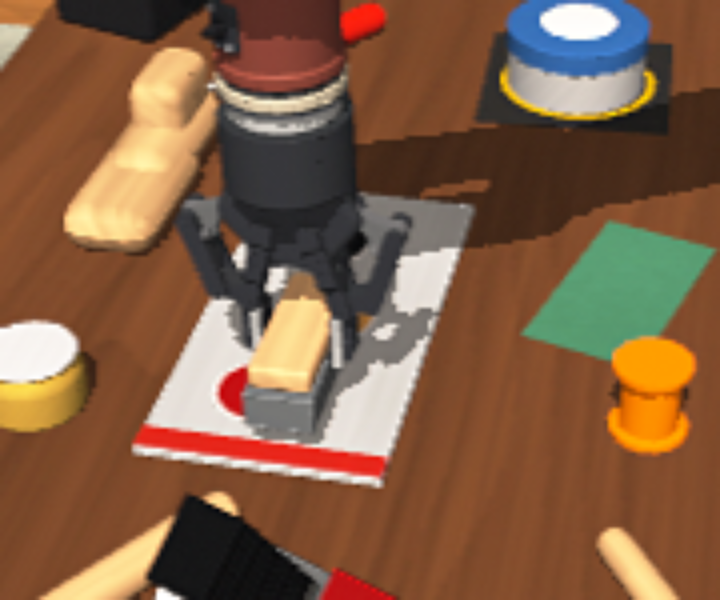

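```bash
python3 -m handwheel '[{"fingers":0.8,"linear":[0.007,0.01,0],"dr":[-0.013,0.003,-0.006]},{"fingers":0.8,"linear":[0,0,0.006],"dr":[0,0,0]},{"fingers":0.8,"linear":[0,0,0.006],"dr":[0,0,0]},{"fingers":0.8,"linear":[0,0,0.003],"dr":[0,0,0]},{"fingers":0.8,"linear":[0,0,0],"dr":[0,0,0]},{"fingers":0.8,"linear":[0,0,0],"dr":[0,0,0]},{"fingers":0.8,"linear":[0,0,0],"dr":[0,0,0]},{"fingers":0.8,"linear":[0,0,0],"dr":[0,0,0]},{"fingers":0.8,"linear":[0,0,0],"dr":[0,0,0]},{"fingers":0.8,"linear":[0,0,0],"dr":[0,0,0]}]'
python3 -c "
from h import *
go([.6146,.0676,.0878],89)"
```

```text
clock: 20.15
position: [0.615, 0.0687, 0.0912]
eef_rot: [0.713, 0.701, 0.0, 0.0]
contact_force: [-0.9, 0.2, -2.6]
opening: 0.0406
t 20.15 p [0.615  0.0687 0.0912] F [-0.9  0.2 -2.6] open 0.0406 over 0.0726
R cols x [0.016 1.    0.   ] y [ 1.    -0.016  0.001] z [ 0.001  0.    -1.   ] j [-0.    0.46  1.74  0.    0.94  0.01]
shift now-frame [-0.0011 -0.0003  0.0034]
target-frame [-0.0011 -0.0003  0.0034] dr [ 0.0009 -0.0005  0.0012]
```

```bash
python3 -m handwheel '[{"fingers":0.8,"linear":[0,0,0.001],"dr":[0,0,0]},{"fingers":0.8,"linear":[0,0,0.001],"dr":[0,0,0]},{"fingers":0.8,"linear":[0,0,0.0005],"dr":[0,0,0]},{"fingers":0.8,"linear":[0,0,0.0005],"dr":[0,0,0]},{"fingers":0.8,"linear":[0,0,0.0005],"dr":[0,0,0]},{"fingers":0.8,"linear":[0,0,0.0005],"dr":[0,0,0]},{"fingers":0.8,"linear":[0,0,0.0005],"dr":[0,0,0]},{"fingers":0.8,"linear":[0,0,0.0005],"dr":[0,0,0]},{"fingers":0.8,"linear":[0,0,0.0005],"dr":[0,0,0]},{"fingers":0.8,"linear":[0,0,0.0005],"dr":[0,0,0]}]'
python3 -c "
from h import *
o=st()"
```

```text
clock: 21.4
position: [0.6153, 0.0687, 0.0889]
eef_rot: [0.713, 0.701, -0.0, -0.0]
contact_force: [-3.8, 0.4, 4.6]
opening: 0.0402
t 21.4 p [0.6153 0.0687 0.0889] F [-3.8  0.4  4.6] open 0.0402 over 0.0726
R cols x [0.016 1.    0.   ] y [ 1.    -0.016 -0.001] z [-0.001  0.    -1.   ] j [-0.    0.46  1.74  0.    0.94  0.01]
```

```bash
python3 -m handwheel '[{"fingers":0.8,"linear":[0,0,0.0008],"dr":[0,0,0]},{"fingers":0.8,"linear":[0,0,0.0008],"dr":[0,0,0]},{"fingers":0.8,"linear":[0,0,0.0008],"dr":[0,0,0]},{"fingers":0.8,"linear":[0,0,0.0008],"dr":[0,0,0]},{"fingers":0.8,"linear":[-0.002,0,0.0008],"dr":[0,0,0]},{"fingers":0.8,"linear":[-0.002,0,0.0008],"dr":[0,0,0]},{"fingers":0.8,"linear":[-0.002,0,0.0008],"dr":[0,0,0]},{"fingers":0.8,"linear":[-0.002,0,0.0008],"dr":[0,0,0]},{"fingers":0.8,"linear":[-0.002,0,0.0008],"dr":[0,0,0]},{"fingers":0.8,"linear":[-0.002,0,0.0008],"dr":[0,0,0]}]'
python3 -c "
from h import *
o=st()"
```

```text
clock: 22.65
position: [0.6178, 0.0643, 0.089]
eef_rot: [0.714, 0.7, 0.007, -0.004]
contact_force: [-3.0, 3.3, 5.0]
opening: 0.0404
t 22.65 p [0.6178 0.0643 0.089 ] F [-3.   3.3  5. ] open 0.0404 over 0.0726
R cols x [0.02  1.    0.015] y [ 1.    -0.02   0.004] z [ 0.004  0.014 -1.   ] j [-0.01  0.46  1.74  0.02  0.93 -0.01]
```

```bash
python3 -c "
from h import *
go([.6140,-0.04,.0889],89)"; python3 -m handwheel '[{"fingers":0.8,"linear":[-0.002,0,0.0011],"dr":[0,-0.008,0]},{"fingers":0.8,"linear":[-0.004,-0.0005,0.0011],"dr":[0,-0.008,0]},{"fingers":0.8,"linear":[-0.006,-0.0005,0.0011],"dr":[0,-0.005,0]},{"fingers":0.8,"linear":[-0.008,-0.0005,0.0011],"dr":[0,-0.004,0]},{"fingers":0.8,"linear":[-0.008,-0.0005,0.0011],"dr":[0,-0.003,0]}, {"fingers":0.8,"linear":[-0.008,0,0.0011],"dr":[0,-0.003,0]},{"fingers":0.8,"linear":[-0.008,-0.0005,0.0011],"dr":[0,-0.003,0]},{"fingers":0.8,"linear":[-0.008,-0.0005,0.0011],"dr":[0,-0.003,0]},{"fingers":0.8,"linear":[-0.008,0,0.0011],"dr":[0,-0.003,0]},{"fingers":0.8,"linear":[-0.008,0,0.0011],"dr":[0,-0.003,0]}]'
python3 -c "
from h import *
go([.6130,-0.04,.0889],89)"
```

```text
t 22.65 p [0.6178 0.0643 0.089 ] F [-3.   3.3  5. ] open 0.0404 over 0.0726
R cols x [0.02  1.    0.015] y [ 1.    -0.02   0.004] z [ 0.004  0.014 -1.   ] j [-0.01  0.46  1.74  0.02  0.93 -0.01]
shift now-frame [-0.1043 -0.0017 -0.0015]
target-frame [-1.043e-01 -2.000e-03  1.000e-04] dr [ 0.0039 -0.0145 -0.0029]
clock: 23.9
position: [0.6263, 0.0086, 0.0895]
eef_rot: [0.718, 0.696, 0.012, 0.014]
contact_force: [-2.4, 5.0, 5.6]
opening: 0.0403
t 23.9 p [0.6263 0.0086 0.0895] F [-2.4  5.   5.6] open 0.0403 over 0.0726
R cols x [ 0.03   1.    -0.002] y [ 0.999 -0.03   0.037] z [ 0.037 -0.003 -0.999] j [-0.1   0.46  1.75  0.    0.9  -0.07]
shift now-frame [-0.049  -0.0118  0.0003]
target-frame [-0.0488 -0.0124  0.0006] dr [ 0.037   0.0021 -0.0128]
```

```bash
python3 -m handwheel '[{"fingers":0.8,"linear":[-0.006,-0.002,0.0011],"dr":[0.007,-0.002,-0.002]},{"fingers":0.8,"linear":[-0.008,-0.0025,0.0011],"dr":[0.007,-0.003,-0.002]},{"fingers":0.8,"linear":[-0.008,-0.0025,0.0011],"dr":[0.007,-0.003,-0.002]},{"fingers":0.8,"linear":[-0.008,-0.0025,0.0011],"dr":[0.007,-0.003,-0.002]},{"fingers":0.8,"linear":[-0.008,-0.0025,0.0011],"dr":[0.007,-0.003,-0.002]}, {"fingers":0.8,"linear":[-0.008,-0.0025,0.0011],"dr":[0.006,-0.003,-0.002]},{"fingers":0.8,"linear":[-0.008,-0.0025,0.0011],"dr":[0.006,-0.003,-0.001]},{"fingers":0.8,"linear":[-0.008,-0.002,0.0011],"dr":[0.006,-0.003,0]},{"fingers":0.8,"linear":[-0.008,-0.002,0.0011],"dr":[0.005,-0.003,0]},{"fingers":0.8,"linear":[-0.008,-0.002,0.0011],"dr":[0.005,-0.003,0]}]'
python3 -c "
from h import *
go([.6120,-0.115,.0889],89)"
```

```text
clock: 25.15
position: [0.6154, -0.0643, 0.089]
eef_rot: [0.716, 0.698, -0.002, 0.008]
contact_force: [2.3, 5.6, 5.4]
opening: 0.04
t 25.15 p [ 0.6154 -0.0643  0.089 ] F [2.3 5.6 5.4] open 0.04 over 0.0726
R cols x [ 0.026  1.    -0.015] y [ 1.    -0.026  0.009] z [ 0.008 -0.015 -1.   ] j [-0.21  0.46  1.75 -0.02  0.92 -0.18]
shift now-frame [-0.0508 -0.0021  0.0009]
target-frame [-0.0507 -0.0025  0.0001] dr [ 0.0086  0.0149 -0.0089]
```

```bash
python3 -m handwheel '[{"fingers":0.8,"linear":[-0.006,-0.001,0.0011],"dr":[0.003,0.003,-0.001]},{"fingers":0.8,"linear":[-0.006,-0.001,0.0011],"dr":[0.003,0.003,-0.001]},{"fingers":0.8,"linear":[-0.006,-0.001,0.0011],"dr":[0.003,0.003,-0.001]},{"fingers":0.8,"linear":[-0.006,-0.001,0.0011],"dr":[0.003,0,-0.001]},{"fingers":0.8,"linear":[-0.006,-0.001,0.0011],"dr":[0.003,0,-0.001]},{"fingers":0.8,"linear":[-0.006,-0.001,0.0011],"dr":[0.003,-0.001,-0.001]},{"fingers":0.8,"linear":[-0.006,-0.001,0.0011],"dr":[0.003,-0.001,-0.001]},{"fingers":0.8,"linear":[-0.006,-0.001,0.0011],"dr":[0.003,-0.001,0]},{"fingers":0.8,"linear":[-0.005,-0.001,0.0011],"dr":[0.003,-0.001,0]},{"fingers":0.8,"linear":[-0.003,0,0.0011],"dr":[0.002,-0.001,0]}]'
python3 -c "
from h import *
go([.6120,-0.116,.0889],89)"
```

```text
clock: 26.4
position: [0.6151, -0.1135, 0.0889]
eef_rot: [0.716, 0.698, 0.003, -0.002]
contact_force: [-1.5, 6.6, 8.9]
opening: 0.0401
t 26.4 p [ 0.6151 -0.1135  0.0889] F [-1.5  6.6  8.9] open 0.0401 over 0.0726
R cols x [0.026 1.    0.008] y [ 1.    -0.026  0.001] z [ 0.001  0.008 -1.   ] j [-0.3   0.47  1.73  0.01  0.94 -0.28]
shift now-frame [-0.0026 -0.003  -0.    ]
target-frame [-0.0026 -0.003  -0.    ] dr [ 0.0008 -0.0077 -0.009 ]
```

```bash
python3 -m handwheel '[{"fingers":0.8,"linear":[-0.005,0,0.0011],"dr":[0,-0.003,0]},{"fingers":0.8,"linear":[-0.004,0,0.0011],"dr":[0,-0.003,0]},{"fingers":0.8,"linear":[0,0,0.0011],"dr":[0,0,0]},{"fingers":0.8,"linear":[0,0,0],"dr":[0,0,0]},{"fingers":0.8,"linear":[0,0,-0.005],"dr":[0,0,0]},{"fingers":0.8,"linear":[0,0,-0.02],"dr":[0,0,0]},{"fingers":0.8,"linear":[0,0,-0.025],"dr":[0,0,0]},{"fingers":0.8,"linear":[0,0,0],"dr":[0,0,0.1]},{"fingers":0.8,"linear":[0,0,0],"dr":[0,0,0.1]},{"fingers":0.8,"linear":[0,0,0],"dr":[0,0,0.1]}]'
python3 - <<'E'
from h import *
go([.423,-0.0918,.13],70)
c=robot.capture("side");cv2.imwrite("pics/s7.png",cv2.resize(c["frame"][100:280,170:390],None,fx=3.4,fy=3.4))
print([(x["at"],x["conf"]) for x in robot.pinpoint(c,"stone")],[(x["at"],x["conf"]) for x in robot.pinpoint(c,"tin")])
E
```

```text
clock: 27.65
position: [0.6139, -0.1239, 0.1405]
eef_rot: [0.815, 0.579, -0.0, -0.001]
contact_force: [-0.7, -0.2, -2.6]
opening: 0.0404
t 27.65 p [ 0.6139 -0.1239  0.1405] F [-0.7 -0.2 -2.6] open 0.0404 over 0.0726
R cols x [0.329 0.944 0.   ] y [ 0.944 -0.329 -0.002] z [-0.001  0.001 -1.   ] j [-0.31  0.4   1.71  0.    1.03  0.02]
shift now-frame [-0.0326 -0.1908  0.0108]
target-frame [-0.0351 -0.1904  0.0105] dr [-0.0015 -0.0003  0.0133]
[([0.6936, 0.2844, -0.0012], 0.24)] [([0.4832, -0.377, -0.0028], 0.61), ([0.6174, -0.1254, 0.0592], 0.38)]
```

View pics/s7.png

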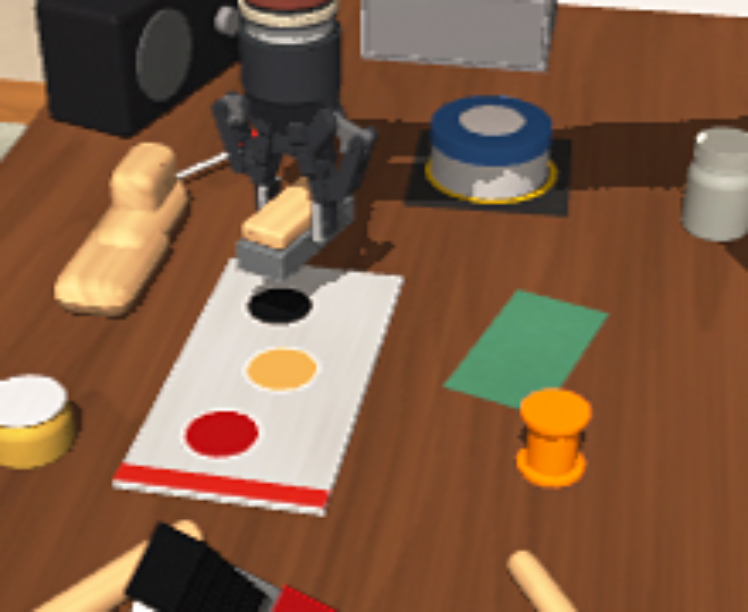

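```bash
python3 -m handwheel '[{"fingers":0.8,"linear":[-0.007,-0.038,0],"dr":[0,0,0.013]},{"fingers":0.8,"linear":[-0.007,-0.038,0],"dr":[0,0,0]},{"fingers":0.8,"linear":[-0.007,-0.038,0.002],"dr":[0,0,0]},{"fingers":0.8,"linear":[-0.007,-0.038,0.003],"dr":[0,0,0]},{"fingers":0.8,"linear":[-0.007,-0.038,0.003],"dr":[0,0,0]},{"fingers":0.8,"linear":[0,0,0],"dr":[0,0,0]},{"fingers":0.8,"linear":[0,0,0],"dr":[0,0,0]},{"fingers":0.8,"linear":[0,0,0],"dr":[0,0,0]},{"fingers":0.8,"linear":[0,0,0],"dr":[0,0,0]},{"fingers":0.8,"linear":[0,0,0],"dr":[0,0,0]}]'
python3 - <<'E'
from h import *
go([.423,-0.0918,.087],70)
E
```

```text
clock: 29.05
position: [0.421, -0.0953, 0.1348]
eef_rot: [0.814, 0.581, 0.001, 0.003]
contact_force: [0.2, 0.5, -2.6]
opening: 0.0406
t 29.05 p [ 0.421  -0.0953  0.1348] F [ 0.2  0.5 -2.6] open 0.0406 over 0.0726
R cols x [ 0.324  0.946 -0.002] y [ 0.946 -0.324  0.006] z [ 0.005 -0.004 -1.   ] j [-0.38  0.03  2.18 -0.    0.92 -0.05]
shift now-frame [0.004  0.0005 0.0478]
target-frame [0.004  0.0007 0.0478] dr [0.0064 0.0017 0.019 ]
```

```bash
python3 -m handwheel '[{"fingers":0.8,"linear":[0.004,0,0.01],"dr":[0.006,0.002,0.018]},{"fingers":0.8,"linear":[0,0,0.015],"dr":[0,0,0]},{"fingers":0.8,"linear":[0,0,0.015],"dr":[0,0,0]},{"fingers":0.8,"linear":[0,0,0.007],"dr":[0,0,0]},{"fingers":0.8,"linear":[0,0,0.001],"dr":[0,0,0]},{"fingers":0.8,"linear":[0,0,0.001],"dr":[0,0,0]},{"fingers":0.8,"linear":[0,0,0.001],"dr":[0,0,0]},{"fingers":0.8,"linear":[0,0,0.001],"dr":[0,0,0]},{"fingers":0.8,"linear":[0,0,0.0005],"dr":[0,0,0]},{"fingers":0.8,"linear":[0,0,0],"dr":[0,0,0]}]'
python3 - <<'E'
from h import *
go([.423,-0.0918,.0839],70)
E
```

```text
clock: 30.3
position: [0.423, -0.0912, 0.0831]
eef_rot: [0.819, 0.574, -0.002, -0.003]
contact_force: [0.5, 0.5, -3.3]
opening: 0.0402
t 30.3 p [ 0.423  -0.0912  0.0831] F [ 0.5  0.5 -3.3] open 0.0402 over 0.0726
R cols x [0.341 0.94  0.   ] y [ 0.94  -0.341 -0.006] z [-0.006  0.002 -1.   ] j [-0.37  0.15  2.18 -0.    0.82 -0.03]
shift now-frame [-0.0006  0.0002 -0.0008]
target-frame [-0.0006  0.0002 -0.0008] dr [-0.0061 -0.0001  0.0007]
```

```bash
python3 -m handwheel '[{"fingers":0.8,"linear":[0,0,0.0005],"dr":[-0.006,0,0]},{"fingers":0.8,"linear":[0,0,0.0007],"dr":[0,0,0]},{"fingers":0.8,"linear":[0,0,0.0007],"dr":[0,0,0]},{"fingers":0.3,"linear":[0,0,0],"dr":[0,0,0]},{"fingers":0.2,"linear":[0,0,0],"dr":[0,0,0]},{"fingers":0.1,"linear":[0,0,0],"dr":[0,0,0]},{"fingers":0,"linear":[0,0,0],"dr":[0,0,0]},{"fingers":0,"linear":[0,0,0],"dr":[0,0,0]},{"fingers":0,"linear":[0,0,-0.02],"dr":[0,0,0]},{"fingers":0,"linear":[0,0,-0.05],"dr":[0,0,0]}]'
python3 -m handwheel '[{"fingers":0,"linear":[0,0,-0.05],"dr":[0,0,0]},{"fingers":0,"linear":[0,0,-0.05],"dr":[0,0,0]},{"fingers":0,"linear":[0.05,0,-0.02],"dr":[0,0,0]},{"fingers":0,"linear":[0.06,0,0],"dr":[0,0,0]},{"fingers":0,"linear":[0.06,0,0],"dr":[0,0,0]},{"fingers":0,"linear":[0.06,0,0],"dr":[0,0,0]},{"fingers":0,"linear":[0,0,0],"dr":[0,0,0]},{"fingers":0,"linear":[0,0,0],"dr":[0,0,0]},{"fingers":0,"linear":[0,0,0],"dr":[0,0,0]},{"fingers":0,"linear":[0,0,0],"dr":[0,0,0]}]'
python3 - <<'E'
from h import *
st()
for n in("top","side"):
    c=robot.capture(n);cv2.imwrite(f"pics/{n}8.png",c["frame"])
    for l in("stone","stone_mat","tin"):print(l,[(np.round(x["at"],4).tolist(),round(x["conf"],2)) for x in robot.pinpoint(c,l)[:2]])
E
```

```text
clock: 31.55
position: [0.4213, -0.0906, 0.1507]
eef_rot: [0.819, 0.574, -0.002, -0.003]
contact_force: [0.8, -0.5, 1.1]
opening: 0.0854
clock: 32.8
position: [0.5053, 0.1277, 0.2804]
eef_rot: [0.821, 0.571, 0.002, 0.002]
contact_force: [0.3, -0.6, 0.3]
opening: 0.0857
t 32.8 p [0.5053 0.1277 0.2804] F [ 0.3 -0.6  0.3] open 0.0857 over 0.0726
R cols x [0.348 0.938 0.001] y [ 0.938 -0.348  0.006] z [ 0.006 -0.001 -1.   ] j [ 0.11  0.01  1.88 -0.    1.24  0.47]
stone [([0.4245, -0.0933, -0.0025], 0.62)]
stone_mat [([0.4216, -0.0946, -0.003], 0.59)]
tin [([0.4833, -0.3758, 0.0013], 0.7), ([0.3937, 0.0471, 0.0006], 0.68)]
stone [([0.4247, -0.0954, 0.0002], 0.89), ([0.2762, -0.3056, 0.0012], 0.71)]
stone_mat [([0.4225, -0.096, -0.0048], 0.55)]
tin [([0.4837, -0.3756, -0.0009], 0.85)]
```

View pics/side8.png

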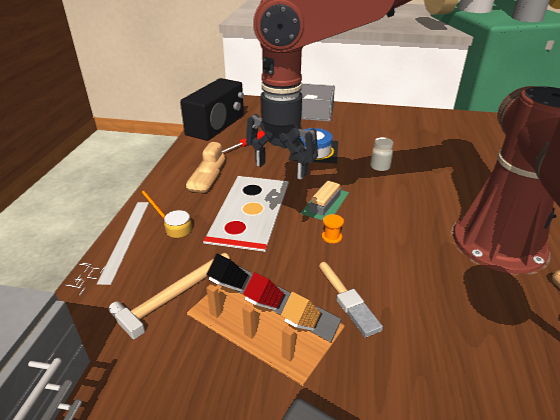

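View pics/top8.png

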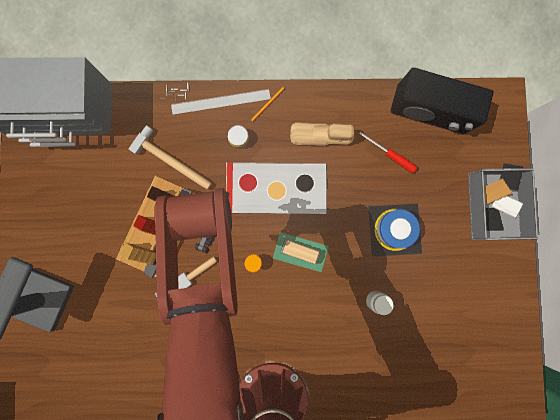

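```bash
cat >> h.py <<'E'
YR=65.0
a=np.radians(YR);XR=np.array([np.cos(a),np.sin(a),0]);YRv=np.array([-np.sin(a),np.cos(a),0]);Z=np.array([0,0,1.])
U=np.cos(.7)*Z+np.sin(.7)*XR;XH=np.cos(.7)*XR-np.sin(.7)*Z
RG=np.c_[XH,np.cross(-U,XH),-U]
O=np.array([.4896,.292,.034]);FOOT=dict(tan=O+.085*YRv,red=O,black=O-.085*YRv)
def grip(n,s=.128): return FOOT[n]+s*U-.005*XH
E
python3 -c "
from h import *
for n in FOOT: print(n,FOOT[n].round(4),grip(n).round(4))
go(grip('tan',.208),Rt=RG)"
python3 -m handwheel '[{"fingers":0.2,"linear":[0,0,0],"dr":[0,-0.14,0]},{"fingers":0.2,"linear":[0,0,0],"dr":[0,-0.14,0]},{"fingers":0.2,"linear":[0,0,0],"dr":[0,-0.14,0]},{"fingers":0.2,"linear":[0,0,0],"dr":[0,-0.14,0]},{"fingers":0.2,"linear":[0,0,0],"dr":[0,-0.14,0]},{"fingers":0.2,"linear":[0,0,0],"dr":[0,0,0]},{"fingers":0.2,"linear":[0,0,0],"dr":[0,0,0]},{"fingers":0.2,"linear":[0,0,0],"dr":[0,0,0]},{"fingers":0.2,"linear":[0,0,0],"dr":[0,0,0]},{"fingers":0.2,"linear":[0,0,0],"dr":[0,0,0]}]'
python3 -c "
from h import *
go(grip('tan',.208),Rt=RG)"
```

```text
tan [0.4126 0.3279 0.034 ] [0.4458 0.3992 0.1351]
red [0.4896 0.292  0.034 ] [0.5228 0.3633 0.1351]
black [0.5666 0.2561 0.034 ] [0.5999 0.3273 0.1351]
t 33.2 p [0.5057 0.1288 0.2807] F [ 0.1 -0.1 -0.2] open 0.0851 over 0.0726
R cols x [0.346 0.938 0.002] y [ 0.938 -0.346  0.007] z [ 0.007 -0.001 -1.   ] j [ 0.12  0.01  1.88 -0.    1.24  0.47]
shift now-frame [ 0.2842 -0.1461  0.0839]
target-frame [ 0.2619 -0.1685 -0.1102] dr [ 0.0354 -0.7015  0.077 ]
clock: 34.45
position: [0.5067, 0.1279, 0.2832]
eef_rot: [0.771, 0.533, -0.283, 0.203]
contact_force: [0.7, -0.0, -0.3]
opening: 0.0684
t 34.45 p [0.5067 0.1279 0.2832] F [ 0.7 -0.  -0.3] open 0.0684 over 0.0726
R cols x [ 0.272  0.707 -0.653] y [ 0.937 -0.349  0.012] z [-0.219 -0.615 -0.757] j [ 0.34  0.28  1.69 -0.53  1.66  0.79]
shift now-frame [ 0.2709 -0.1488 -0.1212]
target-frame [ 0.2638 -0.1699 -0.1085] dr [0.061  0.0108 0.0525]
```

```bash
python3 -m handwheel '[{"fingers":0.2,"linear":[0,0,0],"dr":[0.06,0.01,0.052]},{"fingers":0.2,"linear":[0.038,-0.024,-0.0155],"dr":[0,0,0]},{"fingers":0.2,"linear":[0.038,-0.024,-0.0155],"dr":[0,0,0]},{"fingers":0.2,"linear":[0.038,-0.024,-0.0155],"dr":[0,0,0]},{"fingers":0.2,"linear":[0.038,-0.024,-0.0155],"dr":[0,0,0]},{"fingers":0.2,"linear":[0.038,-0.024,-0.0155],"dr":[0,0,0]},{"fingers":0.2,"linear":[0.038,-0.024,-0.0155],"dr":[0,0,0]},{"fingers":0.2,"linear":[0.038,-0.024,-0.0155],"dr":[0,0,0]},{"fingers":0.2,"linear":[0,0,0],"dr":[0,0,0]},{"fingers":0.2,"linear":[0,0,0],"dr":[0,0,0]}]'
python3 - <<'E'
from h import *
go(grip('tan',.208),Rt=RG)
c=robot.capture("top");cv2.imwrite("pics/t9.png",cv2.resize(c["frame"][130:300,90:250],None,fx=3.5,fy=3.5))
c=robot.capture("side");cv2.imwrite("pics/s9.png",cv2.resize(c["frame"][200:400,180:400],None,fx=3.,fy=3.))
E
```

```text
clock: 35.7
position: [0.4733, 0.4541, 0.1952]
eef_rot: [0.795, 0.502, -0.286, 0.184]
contact_force: [0.2, -0.1, 0.9]
opening: 0.0686
t 35.7 p [0.4733 0.4541 0.1952] F [ 0.2 -0.1  0.9] open 0.0686 over 0.0726
R cols x [ 0.333  0.693 -0.639] y [ 0.903 -0.429  0.006] z [-0.27  -0.58  -0.769] j [ 0.74  0.71  1.24 -0.26  1.84  1.21]
shift now-frame [-0.0083 -0.0016  0.0054]
target-frame [-0.0082 -0.0017  0.0054] dr [ 0.0006 -0.0063 -0.0094]
```

View pics/s9.png

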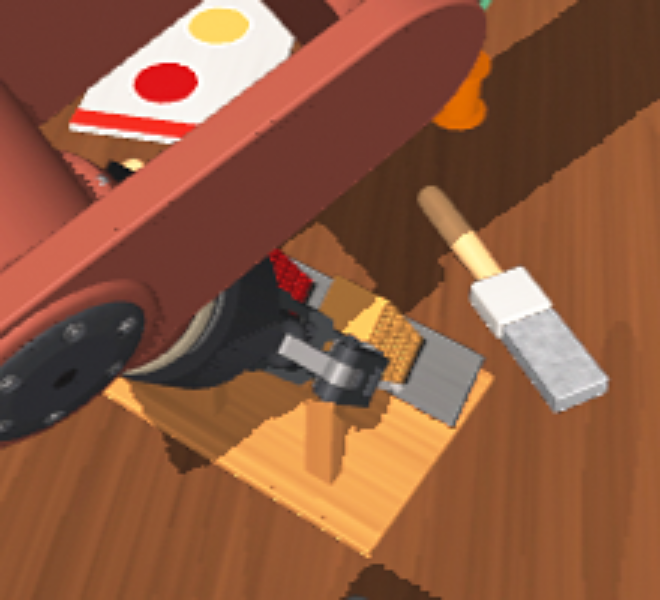

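View pics/t9.png

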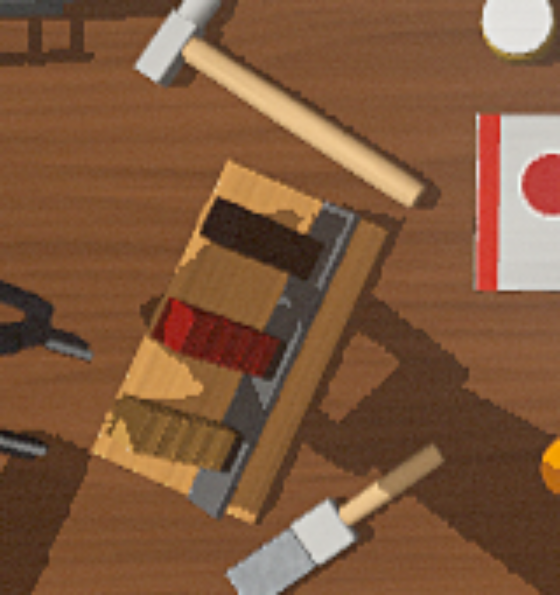

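```bash
python3 -m handwheel '[{"fingers":0.2,"linear":[-0.008,-0.0017,0.005],"dr":[0,-0.006,-0.009]},{"fingers":0.2,"linear":[0,0,0.015],"dr":[0,0,0]},{"fingers":0.2,"linear":[0,0,0.015],"dr":[0,0,0]},{"fingers":0.2,"linear":[0,0,0.015],"dr":[0,0,0]},{"fingers":0.2,"linear":[0,0,0.015],"dr":[0,0,0]},{"fingers":0.2,"linear":[0,0,0.01],"dr":[0,0,0]},{"fingers":0.2,"linear":[0,0,0.005],"dr":[0,0,0]},{"fingers":0.2,"linear":[0,0,0],"dr":[0,0,0]},{"fingers":0.2,"linear":[0,0,0],"dr":[0,0,0]},{"fingers":0.2,"linear":[0,0,0],"dr":[0,0,0]}]' 40
python3 - <<'E'
from h import *
go(grip('tan'),Rt=RG)
c=robot.capture("top");cv2.imwrite("pics/t10.png",cv2.resize(c["frame"][130:300,90:250],None,fx=3.5,fy=3.5))
E
```

```text
clock: 37.05
position: [0.4464, 0.3957, 0.1366]
eef_rot: [0.793, 0.503, -0.289, 0.184]
contact_force: [-0.3, -0.1, -0.4]
opening: 0.0683
t 37.05 p [0.4464 0.3957 0.1366] F [-0.3 -0.1 -0.4] open 0.0683 over 0.0726
R cols x [ 0.327  0.692 -0.644] y [ 0.905 -0.426  0.001] z [-0.274 -0.582 -0.765] j [ 0.71  0.67  1.43 -0.27  1.69  1.21]
shift now-frame [ 0.0032 -0.002  -0.0007]
target-frame [ 0.0032 -0.002  -0.0007] dr [-0.0023 -0.0007 -0.0036]
```

View pics/t10.png

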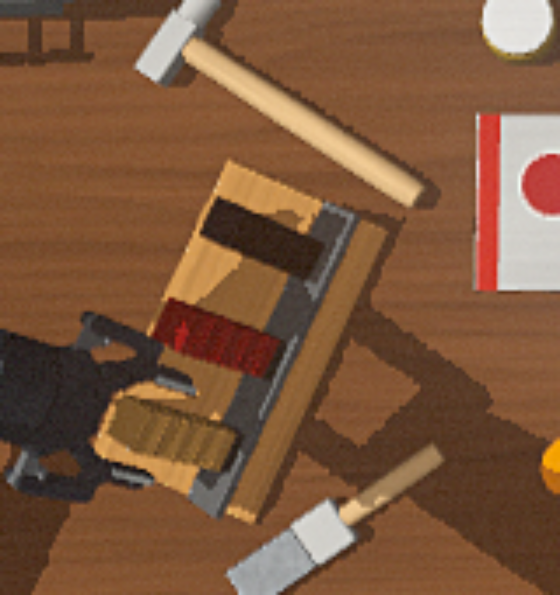

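```bash
python3 -m handwheel '[{"fingers":0.2,"linear":[0.003,-0.002,0],"dr":[0,0,-0.003]},{"fingers":0.4,"linear":[0,0,0],"dr":[0,0,0]},{"fingers":0.5,"linear":[0,0,0],"dr":[0,0,0]},{"fingers":0.6,"linear":[0,0,0],"dr":[0,0,0]},{"fingers":0.7,"linear":[0,0,0],"dr":[0,0,0]},{"fingers":0.9,"linear":[0,0,0],"dr":[0,0,0]},{"fingers":0.9,"linear":[0,0,0],"dr":[0,0,0]},{"fingers":0.9,"linear":[0,0,0],"dr":[0,0,0]},{"fingers":0.9,"linear":[0,0,0],"dr":[0,0,0]},{"fingers":0.9,"linear":[0,0,0],"dr":[0,0,0]}]' 40
python3 -c "
from h import *
go(grip('tan'),Rt=RG)"
```

```text
clock: 38.35
position: [0.4459, 0.3994, 0.1352]
eef_rot: [0.793, 0.505, -0.289, 0.183]
contact_force: [0.8, 0.1, -0.2]
opening: 0.0337
t 38.35 p [0.4459 0.3994 0.1352] F [ 0.8  0.1 -0.2] open 0.0337 over 0.0726
R cols x [ 0.324  0.694 -0.642] y [ 0.906 -0.424 -0.001] z [-0.273 -0.582 -0.766] j [ 0.71  0.68  1.42 -0.27  1.69  1.21]
shift now-frame [-0.0001 -0.0001  0.0002]
target-frame [-0.0001 -0.0001  0.0002] dr [-0.0015 -0.0023 -0.0005]
```

```bash
python3 -m handwheel '[{"fingers":0.9,"linear":[0,0,-0.01],"dr":[0,0,0]},{"fingers":0.9,"linear":[0,0,-0.02],"dr":[0,0,0]},{"fingers":0.9,"linear":[0,0,-0.03],"dr":[0,0,0]},{"fingers":0.9,"linear":[0,0,-0.03],"dr":[0,0,0]},{"fingers":0.9,"linear":[-0.032,0,-0.038],"dr":[0,0,0]},{"fingers":0.9,"linear":[-0.032,0,-0.038],"dr":[0,0,0]},{"fingers":0.9,"linear":[-0.019,0,-0.023],"dr":[0,0,0]},{"fingers":0.9,"linear":[0,0,0],"dr":[0,0.14,0]},{"fingers":0.9,"linear":[0,0,0],"dr":[0,0.14,0]},{"fingers":0.9,"linear":[0,0,0],"dr":[0,0.14,0]}]'
python3 -c "
from h import *
go([.604,-.024,.22],90)"
```

```text
clock: 39.6
position: [0.4737, 0.4611, 0.3484]
eef_rot: [0.836, 0.534, -0.107, 0.069]
contact_force: [0.0, -0.5, -1.3]
opening: 0.0333
t 39.6 p [0.4737 0.4611 0.3484] F [ 0.  -0.5 -1.3] open 0.0333 over 0.0726
R cols x [ 0.408  0.878 -0.252] y [ 0.907 -0.421  0.001] z [-0.105 -0.229 -0.968] j [ 0.7   0.38  1.34 -0.11  1.65  1.14]
shift now-frame [-0.3403  0.3222  0.2219]
target-frame [-0.4851  0.1303  0.1284] dr [-0.054   0.2513 -0.4322]
```

```bash
python3 -m handwheel '[{"fingers":0.9,"linear":[0,0,0],"dr":[-0.027,0.125,0]},{"fingers":0.9,"linear":[0,0,0],"dr":[-0.027,0.125,0]},{"fingers":0.9,"linear":[0,0,0],"dr":[0,0,-0.145]},{"fingers":0.9,"linear":[0,0,0],"dr":[0,0,-0.145]},{"fingers":0.9,"linear":[0,0,0],"dr":[0,0,-0.145]},{"fingers":0.9,"linear":[-0.04,0.01,0],"dr":[0,0,0]},{"fingers":0.9,"linear":[-0.05,0.014,0.01],"dr":[0,0,0]},{"fingers":0.9,"linear":[-0.05,0.014,0.01],"dr":[0,0,0]},{"fingers":0.9,"linear":[-0.05,0.014,0.01],"dr":[0,0,0]},{"fingers":0.9,"linear":[-0.05,0.014,0.01],"dr":[0,0,0]}]'
python3 - <<'E'
from h import *
c=robot.capture("top");cv2.imwrite("pics/t11.png",c["frame"])
f=c["frame"].astype(int);g=f.max(2)
for n,(x,y) in dict(tan=(276.5,190.5),red=(248,183),black=(305,183)).items():
    best=None
    sub=np.zeros(g.shape,bool)
    yy,xx=np.mgrid[:420,:560]
    hsv=cv2.cvtColor(c["frame"],cv2.COLOR_BGR2HSV)
    m=((hsv[...,1]>60)|(hsv[...,2]<110))&((xx-x)**2+(yy-y)**2<13**2)
    p=np.argwhere(m)[:,::-1].mean(0);print(n,m.sum(),p,back(c,p,.006).round(4))
go([.604,-.024,.22],90)
E
```

```text
clock: 40.85
position: [0.5501, 0.2233, 0.3353]
eef_rot: [0.694, 0.719, 0.019, 0.028]
contact_force: [0.5, 0.0, -0.0]
opening: 0.0338
tan 256 [276.25390625 190.28125   ] [ 0.6062 -0.0253  0.006 ]
red 253 [247.58102767 182.2687747 ] [0.6314 0.0598 0.006 ]
black 231 [304.42424242 182.78787879] [ 0.6275 -0.1099  0.006 ]
t 40.9 p [0.5517 0.2171 0.3341] F [ 0.3 -3.7 -2. ] open 0.0336 over 0.0726
R cols x [-0.03   0.999 -0.021] y [0.997 0.031 0.065] z [ 0.066 -0.019 -0.998] j [ 0.27  0.1   1.69 -0.04  1.29  0.25]
shift now-frame [-0.2401  0.0372  0.1219]
target-frame [-0.2411  0.0523  0.1141] dr [0.0658 0.0205 0.0305]
```

View pics/t11.png

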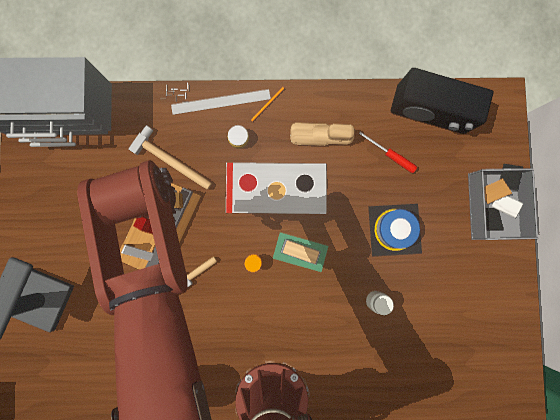

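```bash
python3 -m handwheel '[{"fingers":0.9,"linear":[0,0,0],"dr":[0.065,0.02,0.03]},{"fingers":0.9,"linear":[-0.045,0.01,0.02],"dr":[0,0,0]},{"fingers":0.9,"linear":[-0.045,0.01,0.02],"dr":[0,0,0]},{"fingers":0.9,"linear":[-0.045,0.01,0.02],"dr":[0,0,0]},{"fingers":0.9,"linear":[-0.045,0.01,0.02],"dr":[0,0,0]},{"fingers":0.9,"linear":[-0.04,0.01,0.02],"dr":[0,0,0]},{"fingers":0.9,"linear":[0,0,0],"dr":[0,0,0]},{"fingers":0.9,"linear":[0,0,0],"dr":[0,0,0]},{"fingers":0.9,"linear":[0,0,0],"dr":[0,0,0]},{"fingers":0.9,"linear":[0,0,0],"dr":[0,0,0]}]'
python3 - <<'E'
from h import *
go([.605,-.030,.16],90)
E
```

```text
clock: 42.15
position: [0.6092, -0.006, 0.2456]
eef_rot: [0.706, 0.708, 0.004, 0.003]
contact_force: [0.1, 0.2, -0.9]
opening: 0.0337
t 42.15 p [ 0.6092 -0.006   0.2456] F [ 0.1  0.2 -0.9] open 0.0337 over 0.0726
R cols x [-0.004  1.     0.001] y [1.    0.004 0.01 ] z [ 0.01   0.001 -1.   ] j [-0.13  0.23  1.71  0.    1.19 -0.13]
shift now-frame [-0.0241 -0.0052  0.0855]
target-frame [-0.024  -0.0042  0.0856] dr [ 0.0102 -0.0014  0.0037]
```

```bash
python3 -m handwheel '[{"fingers":0.9,"linear":[-0.012,-0.002,0.02],"dr":[0.01,-0.001,0.003]},{"fingers":0.9,"linear":[-0.012,-0.002,0.02],"dr":[0,0,0]},{"fingers":0.9,"linear":[0,0,0.02],"dr":[0,0,0]},{"fingers":0.9,"linear":[0,0,0.02],"dr":[0,0,0]},{"fingers":0.9,"linear":[0,0,0.005],"dr":[0,0,0]},{"fingers":0.9,"linear":[0,0,0],"dr":[0,0,0]},{"fingers":0.9,"linear":[0,0,0],"dr":[0,0,0]},{"fingers":0.9,"linear":[0,0,0],"dr":[0,0,0]},{"fingers":0.9,"linear":[0,0,0],"dr":[0,0,0]},{"fingers":0.9,"linear":[0,0,0],"dr":[0,0,0]}]'
python3 - <<'E'
from h import *
go([.605,-.030,.135],90)
c=robot.capture("side");cv2.imwrite("pics/s12.png",cv2.resize(c["frame"][130:270,180:320],None,fx=4.2,fy=4.2))
print([(x["at"],x["conf"]) for x in robot.pinpoint(c,"heel_tan")])
o=robot.get_obs()["position"]
for z in(0.0285,.1285): print((proj(c,[o[0],o[1]+.005,o[2]-.1565+z])-[180,130])*4.2)
E
```

```text
clock: 43.4
position: [0.6053, -0.0294, 0.1562]
eef_rot: [0.706, 0.708, 0.0, 0.0]
contact_force: [-0.5, -0.8, -0.8]
opening: 0.0331
t 43.4 p [ 0.6053 -0.0294  0.1562] F [-0.5 -0.8 -0.8] open 0.0331 over 0.0726
R cols x [-0.004  1.     0.   ] y [1.    0.004 0.   ] z [ 0.  0. -1.] j [-0.16  0.34  1.76  0.    1.04 -0.17]
shift now-frame [-0.0006 -0.0003  0.0212]
target-frame [-0.0006 -0.0003  0.0212] dr [ 0.0004 -0.      0.0036]
[([0.606, -0.0262, 0.031], 0.94)]
[[303.2008323  299.70180229]]
[[297.11810759 159.21282734]]
```

View pics/s12.png

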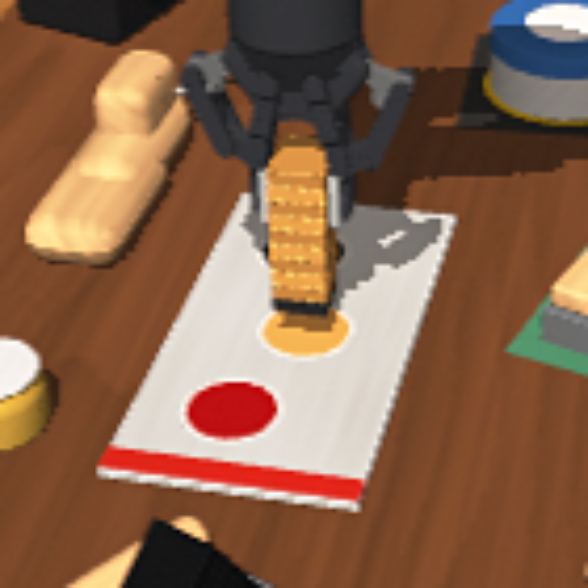

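```bash
python3 -m handwheel '[{"fingers":0.9,"linear":[0,0,0.008],"dr":[0,0,0.003]},{"fingers":0.9,"linear":[0,0,0.006],"dr":[0,0,0]},{"fingers":0.9,"linear":[0,0,0.004],"dr":[0,0,0]},{"fingers":0.9,"linear":[0,0,0.001],"dr":[0,0,0]},{"fingers":0.9,"linear":[0,0,0.0007],"dr":[0,0,0]},{"fingers":0.9,"linear":[0,0,0.0007],"dr":[0,0,0]},{"fingers":0.9,"linear":[0,0,0.0007],"dr":[0,0,0]},{"fingers":0.9,"linear":[0,0,0.0007],"dr":[0,0,0]},{"fingers":0.9,"linear":[0,0,0.0007],"dr":[0,0,0]},{"fingers":0.9,"linear":[0,0,0.0007],"dr":[0,0,0]}]'
python3 - <<'E'
from h import *
go([.605,-.030,.134],90)
E
```

```text
clock: 44.75
position: [0.605, -0.0294, 0.1341]
eef_rot: [0.707, 0.707, -0.001, -0.001]
contact_force: [-2.8, 0.4, 5.2]
opening: 0.0336
t 44.75 p [ 0.605  -0.0294  0.1341] F [-2.8  0.4  5.2] open 0.0336 over 0.0726
R cols x [-0.001  1.     0.   ] y [ 1.     0.001 -0.002] z [-0.002  0.    -1.   ] j [-0.16  0.37  1.77 -0.    1.01 -0.16]
shift now-frame [-0.0006  0.      0.0001]
target-frame [-0.0006  0.      0.0001] dr [-0.0025 -0.0002  0.0007]
```

```bash
python3 -m handwheel '[{"fingers":0.9,"linear":[0,0,0],"dr":[0,0,0]},{"fingers":0.55,"linear":[0,0,0],"dr":[0,0,0]},{"fingers":0.5,"linear":[0,0,0],"dr":[0,0,0]},{"fingers":0.4,"linear":[0,0,0],"dr":[0,0,0]},{"fingers":0.3,"linear":[0,0,0],"dr":[0,0,0]},{"fingers":0.2,"linear":[0,0,0],"dr":[0,0,0]},{"fingers":0.2,"linear":[0,0,0],"dr":[0,0,0]},{"fingers":0.2,"linear":[0,0,-0.02],"dr":[0,0,0]},{"fingers":0.2,"linear":[0,0,-0.05],"dr":[0,0,0]},{"fingers":0.2,"linear":[0,0,-0.06],"dr":[0,0,0]}]'
python3 - <<'E'
from h import *
go(grip('red',.22),Rt=RG)
for n in("top","side"):
    c=robot.capture(n);cv2.imwrite(f"pics/{n}13.png",c["frame"])
    print([(x["at"],x["conf"]) for x in robot.pinpoint(c,"heel_tan")])
E
```

```text
clock: 46.0
position: [0.6024, -0.029, 0.2623]
eef_rot: [0.707, 0.707, -0.003, -0.005]
contact_force: [0.8, -0.7, 0.0]
opening: 0.0684
t 46.0 p [ 0.6024 -0.029   0.2623] F [ 0.8 -0.7  0. ] open 0.0684 over 0.0726
R cols x [-0.     1.     0.002] y [ 1.     0.    -0.012] z [-0.012  0.002 -1.   ] j [-0.16  0.21  1.7  -0.    1.24 -0.16]
shift now-frame [ 0.4459 -0.0537  0.0583]
target-frame [ 0.3281 -0.2379 -0.2021] dr [ 0.1415 -0.688   0.4227]
[([0.7178, -0.3618, 0.0017], 0.19)]
[([0.6044, -0.0247, 0.0074], 0.94)]
```

View pics/side13.png

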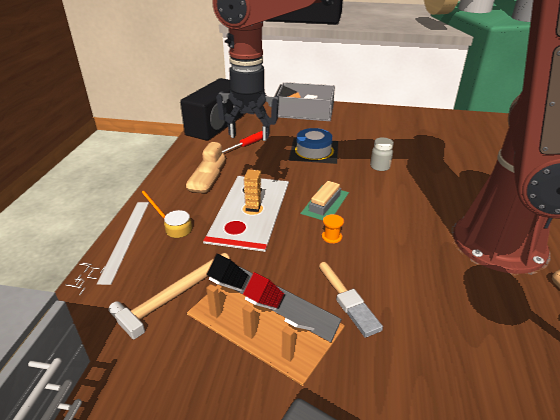

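```bash
python3 -m handwheel '[{"fingers":0.2,"linear":[0.05,0,-0.03],"dr":[-0.012,0,0]},{"fingers":0.2,"linear":[0.05,0,-0.02],"dr":[0,0,0]},{"fingers":0.2,"linear":[0.02,0,0],"dr":[0,0,0.145]},{"fingers":0.2,"linear":[0.02,0,0],"dr":[0,0,0.145]},{"fingers":0.2,"linear":[0.02,0,0],"dr":[0,0,0.145]},{"fingers":0.2,"linear":[0,0,0],"dr":[0,-0.14,0]},{"fingers":0.2,"linear":[0,0,0],"dr":[0,-0.14,0]},{"fingers":0.2,"linear":[0,0,0],"dr":[0,-0.14,0]},{"fingers":0.2,"linear":[0,0,0],"dr":[0,-0.14,0]},{"fingers":0.2,"linear":[0,0,0],"dr":[0,-0.14,0]}]'
python3 - <<'E'
from h import *
go(grip('red',.22),Rt=RG)
E
```

```text
clock: 47.45
position: [0.6052, 0.1323, 0.3034]
eef_rot: [0.791, 0.497, -0.307, 0.184]
contact_force: [0.0, 0.1, 0.4]
opening: 0.0681
t 47.45 p [0.6052 0.1323 0.3034] F [0.  0.1 0.4] open 0.0681 over 0.0726
R cols x [ 0.318  0.673 -0.668] y [ 0.899 -0.439 -0.014] z [-0.302 -0.596 -0.744] j [ 0.28  0.48  1.39 -0.52  1.79  0.75]
shift now-frame [ 0.2387 -0.175  -0.0795]
target-frame [ 0.2419 -0.1722 -0.0758] dr [-0.022   0.0316 -0.0043]
```

```bash
python3 -m handwheel '[{"fingers":0.2,"linear":[0.01,-0.01,-0.01],"dr":[-0.022,0.031,-0.004]},{"fingers":0.2,"linear":[0.038,-0.027,-0.011],"dr":[0,0,0]},{"fingers":0.2,"linear":[0.038,-0.027,-0.011],"dr":[0,0,0]},{"fingers":0.2,"linear":[0.038,-0.027,-0.011],"dr":[0,0,0]},{"fingers":0.2,"linear":[0.038,-0.027,-0.011],"dr":[0,0,0]},{"fingers":0.2,"linear":[0.038,-0.027,-0.011],"dr":[0,0,0]},{"fingers":0.2,"linear":[0.034,-0.024,-0.01],"dr":[0,0,0]},{"fingers":0.2,"linear":[0,0,0],"dr":[0,0,0]},{"fingers":0.2,"linear":[0,0,0],"dr":[0,0,0]},{"fingers":0.2,"linear":[0,0,0],"dr":[0,0,0]}]'
python3 - <<'E'
from h import *
go(grip('red'),Rt=RG)
E
```

```text
clock: 48.7
position: [0.5411, 0.4224, 0.2079]
eef_rot: [0.795, 0.509, -0.281, 0.175]
contact_force: [0.1, 0.0, 0.6]
opening: 0.0684
t 48.7 p [0.5411 0.4224 0.2079] F [0.1 0.  0.6] open 0.0684 over 0.0726
R cols x [ 0.325  0.71  -0.625] y [ 0.907 -0.422 -0.008] z [-0.269 -0.564 -0.781] j [ 0.66  0.75  1.16 -0.3   1.85  1.1 ]
shift now-frame [-0.0025  0.009   0.095 ]
target-frame [-0.      0.0084  0.0951] dr [-0.0059 -0.0254  0.0059]
```

```bash
python3 -m handwheel '[{"fingers":0.2,"linear":[0,0.008,0],"dr":[-0.006,-0.025,0.006]},{"fingers":0.2,"linear":[0,0,0.02],"dr":[0,0,0]},{"fingers":0.2,"linear":[0,0,0.02],"dr":[0,0,0]},{"fingers":0.2,"linear":[0,0,0.015],"dr":[0,0,0]},{"fingers":0.2,"linear":[0,0,0.015],"dr":[0,0,0]},{"fingers":0.2,"linear":[0,0,0.01],"dr":[0,0,0]},{"fingers":0.2,"linear":[0,0,0.006],"dr":[0,0,0]},{"fingers":0.2,"linear":[0,0,0.003],"dr":[0,0,0]},{"fingers":0.2,"linear":[0,0,0],"dr":[0,0,0]},{"fingers":0.2,"linear":[0,0,0],"dr":[0,0,0]}]'
python3 - <<'E'
from h import *
go(grip('red'),Rt=RG)
c=robot.capture("top");cv2.imwrite("pics/t14.png",cv2.resize(c["frame"][130:300,90:250],None,fx=3.5,fy=3.5))
E
```

```text
clock: 49.95
position: [0.5293, 0.3612, 0.1414]
eef_rot: [0.795, 0.502, -0.286, 0.185]
contact_force: [-0.8, 0.4, -0.6]
opening: 0.0681
t 49.95 p [0.5293 0.3612 0.1414] F [-0.8  0.4 -0.6] open 0.0681 over 0.0726
R cols x [ 0.333  0.692 -0.641] y [ 0.903 -0.429  0.007] z [-0.27  -0.581 -0.768] j [ 0.61  0.73  1.32 -0.33  1.7   1.11]
shift now-frame [ 0.0033 -0.0067  0.0053]
target-frame [ 0.0034 -0.0067  0.0053] dr [ 0.0009 -0.0043 -0.0093]
```

View pics/t14.png

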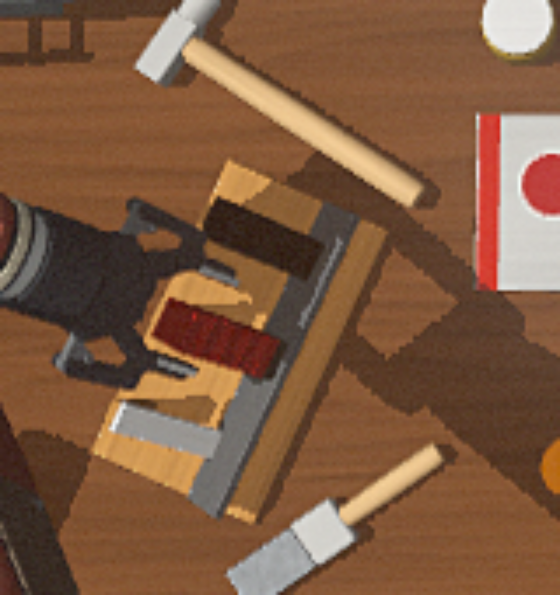

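```bash
python3 -m handwheel '[{"fingers":0.2,"linear":[0.003,-0.0065,0],"dr":[0,-0.004,-0.009]},{"fingers":0.2,"linear":[0,0,0.005],"dr":[0,0,0]},{"fingers":0.3,"linear":[0,0,0],"dr":[0,0,0]},{"fingers":0.4,"linear":[0,0,0],"dr":[0,0,0]},{"fingers":0.5,"linear":[0,0,0],"dr":[0,0,0]},{"fingers":0.6,"linear":[0,0,0],"dr":[0,0,0]},{"fingers":0.9,"linear":[0,0,0],"dr":[0,0,0]},{"fingers":0.9,"linear":[0,0,0],"dr":[0,0,0]},{"fingers":0.9,"linear":[0,0,0],"dr":[0,0,0]},{"fingers":0.9,"linear":[0,0,0],"dr":[0,0,0]}]' 40
python3 -c "
from h import *
go(grip('red'),Rt=RG)"
```

```text
clock: 51.25
position: [0.5226, 0.364, 0.1357]
eef_rot: [0.792, 0.505, -0.288, 0.184]
contact_force: [-0.5, 0.4, -0.4]
opening: 0.0341
t 51.25 p [0.5226 0.364  0.1357] F [-0.5  0.4 -0.4] open 0.0341 over 0.0726
R cols x [ 0.323  0.694 -0.643] y [ 0.907 -0.422  0.001] z [-0.271 -0.583 -0.766] j [ 0.62  0.73  1.33 -0.33  1.7   1.11]
shift now-frame [-0.0001  0.0005  0.0009]
target-frame [-0.      0.0005  0.0009] dr [ 0.0012 -0.0012  0.0006]
```

```bash
python3 -m handwheel '[{"fingers":0.9,"linear":[0,0,-0.01],"dr":[0,0,0]},{"fingers":0.9,"linear":[0,0,-0.02],"dr":[0,0,0]},{"fingers":0.9,"linear":[0,0,-0.03],"dr":[0,0,0]},{"fingers":0.9,"linear":[0,0,-0.03],"dr":[0,0,0]},{"fingers":0.9,"linear":[-0.032,0,-0.038],"dr":[0,0,0]},{"fingers":0.9,"linear":[-0.032,0,-0.038],"dr":[0,0,0]},{"fingers":0.9,"linear":[-0.019,0,-0.023],"dr":[0,0,0]},{"fingers":0.9,"linear":[0,0,0],"dr":[0,0.14,0]},{"fingers":0.9,"linear":[0,0,0],"dr":[0,0.14,0]},{"fingers":0.9,"linear":[0,0,0],"dr":[0,0.14,0]}]'
python3 -m handwheel '[{"fingers":0.9,"linear":[0,0,0],"dr":[-0.027,0.125,0]},{"fingers":0.9,"linear":[0,0,0],"dr":[-0.027,0.125,0]},{"fingers":0.9,"linear":[0,0,0],"dr":[0,0,-0.145]},{"fingers":0.9,"linear":[0,0,0],"dr":[0,0,-0.145]},{"fingers":0.9,"linear":[0,0,0],"dr":[0,0,-0.145]},{"fingers":0.9,"linear":[-0.04,0.008,0],"dr":[0,0,0]},{"fingers":0.9,"linear":[-0.05,0.01,0],"dr":[0,0,0]},{"fingers":0.9,"linear":[-0.05,0.01,0],"dr":[0,0,0]},{"fingers":0.9,"linear":[0,0,0],"dr":[0,0,0]},{"fingers":0.9,"linear":[0,0,0],"dr":[0,0,0]}]'
python3 - <<'E'
from h import *
go([.631,.055,.22],90)
E
```

```text
clock: 52.5
position: [0.5491, 0.4221, 0.3392]
eef_rot: [0.835, 0.534, -0.111, 0.071]
contact_force: [0.1, -1.1, -1.8]
opening: 0.0334
clock: 53.75
position: [0.5797, 0.2788, 0.3506]
eef_rot: [0.697, 0.716, 0.006, 0.029]
contact_force: [-0.3, 0.1, -2.0]
opening: 0.0336
t 53.75 p [0.5797 0.2788 0.3506] F [-0.3  0.1 -2. ] open 0.0336 over 0.0726
R cols x [-0.026  0.999 -0.033] y [0.998 0.028 0.048] z [ 0.049 -0.031 -0.998] j [ 0.36  0.21  1.54 -0.05  1.36  0.34]
shift now-frame [-0.2207  0.0386  0.1399]
target-frame [-0.2238  0.0513  0.1306] dr [0.0489 0.0319 0.0272]
```

```bash
python3 -m handwheel '[{"fingers":0.9,"linear":[0,0,0],"dr":[0.049,0.032,0.027]},{"fingers":0.9,"linear":[-0.036,0.008,0.02],"dr":[0,0,0]},{"fingers":0.9,"linear":[-0.036,0.008,0.02],"dr":[0,0,0]},{"fingers":0.9,"linear":[-0.036,0.008,0.02],"dr":[0,0,0]},{"fingers":0.9,"linear":[-0.036,0.008,0.02],"dr":[0,0,0]},{"fingers":0.9,"linear":[-0.036,0.008,0.02],"dr":[0,0,0]},{"fingers":0.9,"linear":[-0.036,0.008,0.02],"dr":[0,0,0]},{"fingers":0.9,"linear":[0,0,0],"dr":[0,0,0]},{"fingers":0.9,"linear":[0,0,0],"dr":[0,0,0]},{"fingers":0.9,"linear":[0,0,0],"dr":[0,0,0]}]'
python3 - <<'E'
from h import *
go([.631,.055,.156],90)
E
```

```text
clock: 55.0
position: [0.6308, 0.0732, 0.2288]
eef_rot: [0.7, 0.714, 0.002, -0.002]
contact_force: [-0.2, 0.3, -1.1]
opening: 0.0337
t 55.0 p [0.6308 0.0732 0.2288] F [-0.2  0.3 -1.1] open 0.0337 over 0.0726
R cols x [-0.02   1.     0.005] y [1.    0.02  0.001] z [ 0.001  0.006 -1.   ] j [ 0.    0.31  1.65  0.01  1.18 -0.02]
shift now-frame [-0.0186 -0.0003  0.0727]
target-frame [-0.0182  0.0002  0.0728] dr [ 0.001  -0.0055  0.0201]
```

```bash
python3 -m handwheel '[{"fingers":0.9,"linear":[-0.009,0,0.01],"dr":[0,-0.005,0.02]},{"fingers":0.9,"linear":[-0.009,0,0.02],"dr":[0,0,0]},{"fingers":0.9,"linear":[0,0,0.02],"dr":[0,0,0]},{"fingers":0.9,"linear":[0,0,0.02],"dr":[0,0,0]},{"fingers":0.9,"linear":[0,0,0],"dr":[0,0,0]},{"fingers":0.9,"linear":[0,0,0],"dr":[0,0,0]},{"fingers":0.9,"linear":[0,0,0],"dr":[0,0,0]},{"fingers":0.9,"linear":[0,0,0],"dr":[0,0,0]},{"fingers":0.9,"linear":[0,0,0],"dr":[0,0,0]},{"fingers":0.9,"linear":[0,0,0],"dr":[0,0,0]}]'
python3 - <<'E'
from h import *
go([.631,.055,.138],90)
c=robot.capture("side");cv2.imwrite("pics/s15.png",cv2.resize(c["frame"][130:270,180:320],None,fx=4.2,fy=4.2))
for l in("heel_red","spot_red","heel_tan"):print(l,[(np.round(x["at"],4),round(x["conf"],2)) for x in robot.pinpoint(c,l)[:2]])
E
```

```text
clock: 56.25
position: [0.6319, 0.0562, 0.1556]
eef_rot: [0.707, 0.708, 0.002, 0.001]
contact_force: [-0.6, -0.2, -0.7]
opening: 0.0339
t 56.25 p [0.6319 0.0562 0.1556] F [-0.6 -0.2 -0.7] open 0.0339 over 0.0726
R cols x [-0.002  1.     0.   ] y [1.    0.002 0.004] z [ 0.004  0.    -1.   ] j [-0.02  0.39  1.69  0.    1.05 -0.02]
shift now-frame [-0.0012 -0.001   0.0176]
target-frame [-0.0012 -0.0009  0.0176] dr [ 0.0042 -0.0004  0.0016]
heel_red [(array([ 0.6978,  0.2839, -0.0033]), 0.73), (array([0.6312, 0.0608, 0.0297]), 0.71)]
spot_red [(array([6.294e-01, 6.290e-02, 3.000e-04]), 0.59)]
heel_tan [(array([ 0.6042, -0.0241,  0.0081]), 0.69), (array([ 7.167e-01, -3.552e-01, -5.000e-04]), 0.52)]
```

View pics/s15.png

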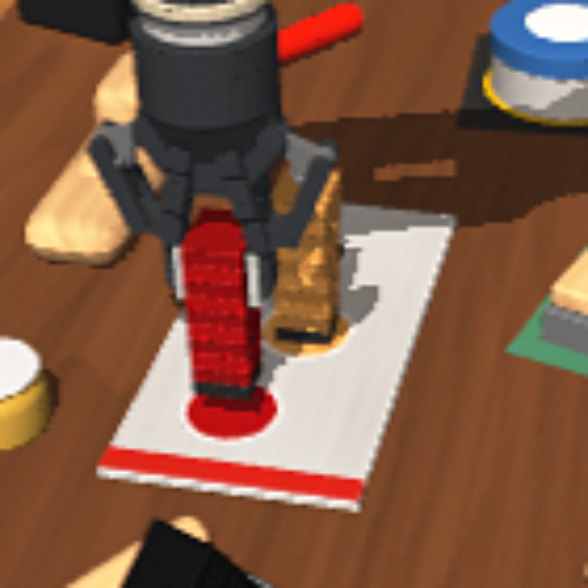

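```bash
python3 -m handwheel '[{"fingers":0.9,"linear":[-0.001,-0.001,0.008],"dr":[0.004,0,0.001]},{"fingers":0.9,"linear":[0,0,0.006],"dr":[0,0,0]},{"fingers":0.9,"linear":[0,0,0.003],"dr":[0,0,0]},{"fingers":0.9,"linear":[0,0,0.001],"dr":[0,0,0]},{"fingers":0.9,"linear":[0,0,0.0007],"dr":[0,0,0]},{"fingers":0.9,"linear":[0,0,0.0007],"dr":[0,0,0]},{"fingers":0.9,"linear":[0,0,0.0007],"dr":[0,0,0]},{"fingers":0.9,"linear":[0,0,0.0007],"dr":[0,0,0]},{"fingers":0.9,"linear":[0,0,0.0007],"dr":[0,0,0]},{"fingers":0.9,"linear":[0,0,0.0007],"dr":[0,0,0]}]'
python3 - <<'E'
from h import *
go([.631,.055,.134],90)
E
```

```text
clock: 57.7
position: [0.6302, 0.0551, 0.1347]
eef_rot: [0.707, 0.707, -0.001, -0.001]
contact_force: [-3.7, -1.1, 4.9]
opening: 0.0335
t 57.7 p [0.6302 0.0551 0.1347] F [-3.7 -1.1  4.9] open 0.0335 over 0.0726
R cols x [-0.001  1.     0.   ] y [ 1.     0.001 -0.004] z [-0.004  0.    -1.   ] j [-0.02  0.42  1.7   0.    1.03 -0.02]
shift now-frame [-0.0001  0.0008  0.0007]
target-frame [-0.0001  0.0008  0.0007] dr [-0.0038 -0.0001  0.0009]
```

```bash
python3 -m handwheel '[{"fingers":0.9,"linear":[0,0,0],"dr":[0,0,0]},{"fingers":0.55,"linear":[0,0,0],"dr":[0,0,0]},{"fingers":0.5,"linear":[0,0,0],"dr":[0,0,0]},{"fingers":0.4,"linear":[0,0,0],"dr":[0,0,0]},{"fingers":0.3,"linear":[0,0,0],"dr":[0,0,0]},{"fingers":0.2,"linear":[0,0,0],"dr":[0,0,0]},{"fingers":0.2,"linear":[0,0,0],"dr":[0,0,0]},{"fingers":0.2,"linear":[0,0,-0.02],"dr":[0,0,0]},{"fingers":0.2,"linear":[0,0,-0.05],"dr":[0,0,0]},{"fingers":0.2,"linear":[0,0,-0.06],"dr":[0,0,0]}]'
python3 -m handwheel '[{"fingers":0.2,"linear":[0.05,0,-0.03],"dr":[0,0,0]},{"fingers":0.2,"linear":[0.03,0,-0.02],"dr":[0,0,0]},{"fingers":0.2,"linear":[0.02,0,0],"dr":[0,0,0.145]},{"fingers":0.2,"linear":[0.02,0,0],"dr":[0,0,0.145]},{"fingers":0.2,"linear":[0.02,0,0],"dr":[0,0,0.145]},{"fingers":0.2,"linear":[0,0,0],"dr":[0,-0.14,0]},{"fingers":0.2,"linear":[0,0,0],"dr":[0,-0.14,0]},{"fingers":0.2,"linear":[0,0,0],"dr":[0,-0.14,0]},{"fingers":0.2,"linear":[0,0,0],"dr":[0,-0.14,0]},{"fingers":0.2,"linear":[0,0,0],"dr":[0,-0.14,0]}]'
python3 - <<'E'
from h import *
go(grip('black',.22),Rt=RG)
c=robot.capture("side");cv2.imwrite("pics/s16.png",c["frame"])
for l in("heel_red","heel_tan","tin","stone"):print(l,[(np.round(x["at"],4),round(x["conf"],2)) for x in robot.pinpoint(c,l)[:2]])
E
```

```text
clock: 58.95
position: [0.6279, 0.0551, 0.2624]
eef_rot: [0.707, 0.707, -0.004, -0.005]
contact_force: [1.3, -0.3, -0.1]
opening: 0.0685
clock: 60.2
position: [0.6426, 0.1979, 0.3486]
eef_rot: [0.799, 0.494, -0.285, 0.192]
contact_force: [-0.1, -0.1, 0.1]
opening: 0.0686
t 60.2 p [0.6426 0.1979 0.3486] F [-0.1 -0.1  0.1] open 0.0686 over 0.0726
R cols x [ 0.351  0.68  -0.644] y [ 0.898 -0.439  0.026] z [-0.265 -0.588 -0.764] j [ 0.35  0.55  1.19 -0.51  1.89  0.78]
shift now-frame [ 0.2104 -0.1     0.0064]
target-frame [ 0.2134 -0.0934  0.0073] dr [ 0.0079  0.0006 -0.0309]
heel_red [(array([0.629 , 0.0616, 0.0049]), 0.9), (array([ 0.6956,  0.2833, -0.0026]), 0.4)]
heel_tan [(array([ 0.6048, -0.0263,  0.0057]), 0.85)]
tin [(array([ 0.481 , -0.3757, -0.0029]), 0.66)]
stone [(array([ 0.4241, -0.0935, -0.0012]), 0.71), (array([ 0.6949,  0.2822, -0.0014]), 0.23)]
```

View pics/s16.png

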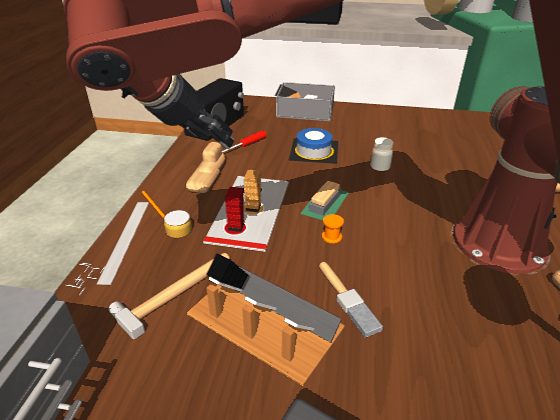

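Both placed heels stand on their spots (tan at about 252,190, red at 235,212); tin and stone are in place. Next comes black.

```bash
python3 -m handwheel '[{"fingers":0.2,"linear":[0.01,-0.005,0],"dr":[0.008,0,-0.03]},{"fingers":0.2,"linear":[0.038,-0.017,0.001],"dr":[0,0,0]},{"fingers":0.2,"linear":[0.038,-0.017,0.001],"dr":[0,0,0]},{"fingers":0.2,"linear":[0.038,-0.017,0.001],"dr":[0,0,0]},{"fingers":0.2,"linear":[0.038,-0.017,0.001],"dr":[0,0,0]},{"fingers":0.2,"linear":[0.03,-0.013,0.001],"dr":[0,0,0]},{"fingers":0.2,"linear":[0,0,0],"dr":[0,0,0]},{"fingers":0.2,"linear":[0,0,0],"dr":[0,0,0]},{"fingers":0.2,"linear":[0,0,0],"dr":[0,0,0]},{"fingers":0.2,"linear":[0,0,0],"dr":[0,0,0]}]'
python3 - <<'E'
from h import *
go(grip('black'),Rt=RG)
E
```

```text
clock: 61.7
position: [0.6283, 0.3661, 0.2277]
eef_rot: [0.797, 0.505, -0.28, 0.178]
contact_force: [0.2, 0.8, -0.5]
opening: 0.0686
t 61.7 p [0.6283 0.3661 0.2277] F [ 0.2  0.8 -0.5] open 0.0686 over 0.0726
R cols x [ 0.334  0.705 -0.626] y [ 0.904 -0.428  0.001] z [-0.267 -0.566 -0.78 ] j [ 0.54  0.8   1.04 -0.37  1.88  0.98]
shift now-frame [ 0.0212 -0.0092  0.1018]
target-frame [ 0.0236 -0.0094  0.1012] dr [-0.0025 -0.0234 -0.005 ]
```

```bash
python3 -m handwheel '[{"fingers":0.2,"linear":[0.011,-0.005,0],"dr":[-0.002,-0.023,-0.005]},{"fingers":0.2,"linear":[0.012,-0.004,0],"dr":[0,0,0]},{"fingers":0.2,"linear":[0,0,0],"dr":[0,0,0]},{"fingers":0.2,"linear":[0,0,0.02],"dr":[0,0,0]},{"fingers":0.2,"linear":[0,0,0.02],"dr":[0,0,0]},{"fingers":0.2,"linear":[0,0,0.02],"dr":[0,0,0]},{"fingers":0.2,"linear":[0,0,0.01],"dr":[0,0,0]},{"fingers":0.2,"linear":[0,0,0],"dr":[0,0,0]},{"fingers":0.2,"linear":[0,0,0],"dr":[0,0,0]},{"fingers":0.2,"linear":[0,0,0],"dr":[0,0,0]}]'
python3 - <<'E'
from h import *
go(grip('black'),Rt=RG)
E
```

```text
clock: 62.95
position: [0.6095, 0.3472, 0.1588]
eef_rot: [0.792, 0.505, -0.288, 0.185]
contact_force: [0.3, 0.7, -0.1]
opening: 0.0686
t 62.95 p [0.6095 0.3472 0.1588] F [ 0.3  0.7 -0.1] open 0.0686 over 0.0726
R cols x [ 0.324  0.694 -0.643] y [ 0.907 -0.421  0.002] z [-0.269 -0.583 -0.766] j [ 0.54  0.82  1.14 -0.38  1.77  1.01]
shift now-frame [-0.0017 -0.0005  0.0323]
target-frame [-0.0017 -0.0004  0.0323] dr [ 0.0026 -0.0022 -0.0005]
```

```bash
python3 -m handwheel '[{"fingers":0.2,"linear":[-0.0015,0,0.012],"dr":[0,0,0]},{"fingers":0.2,"linear":[0,0,0.01],"dr":[0,0,0]},{"fingers":0.2,"linear":[0,0,0.007],"dr":[0,0,0]},{"fingers":0.3,"linear":[0,0,0.002],"dr":[0,0,0]},{"fingers":0.4,"linear":[0,0,0],"dr":[0,0,0]},{"fingers":0.5,"linear":[0,0,0],"dr":[0,0,0]},{"fingers":0.6,"linear":[0,0,0],"dr":[0,0,0]},{"fingers":0.9,"linear":[0,0,0],"dr":[0,0,0]},{"fingers":0.9,"linear":[0,0,0],"dr":[0,0,0]},{"fingers":0.9,"linear":[0,0,0],"dr":[0,0,0]}]' 40
python3 - <<'E'
from h import *
go(grip('black'),Rt=RG)
c=robot.capture("top");cv2.imwrite("pics/t17.png",cv2.resize(c["frame"][130:300,90:250],None,fx=3.5,fy=3.5))
E
```

```text
clock: 64.2
position: [0.6005, 0.3272, 0.1353]
eef_rot: [0.793, 0.505, -0.287, 0.185]
contact_force: [0.0, -0.2, 0.8]
opening: 0.0337
t 64.2 p [0.6005 0.3272 0.1353] F [ 0.  -0.2  0.8] open 0.0337 over 0.0726
R cols x [ 0.325  0.695 -0.642] y [ 0.907 -0.421  0.003] z [-0.268 -0.583 -0.767] j [ 0.52  0.81  1.21 -0.38  1.71  1.02]
shift now-frame [-0.     -0.0006  0.0003]
target-frame [-0.     -0.0006  0.0003] dr [ 0.0034 -0.0033 -0.0008]
```

View pics/t17.png

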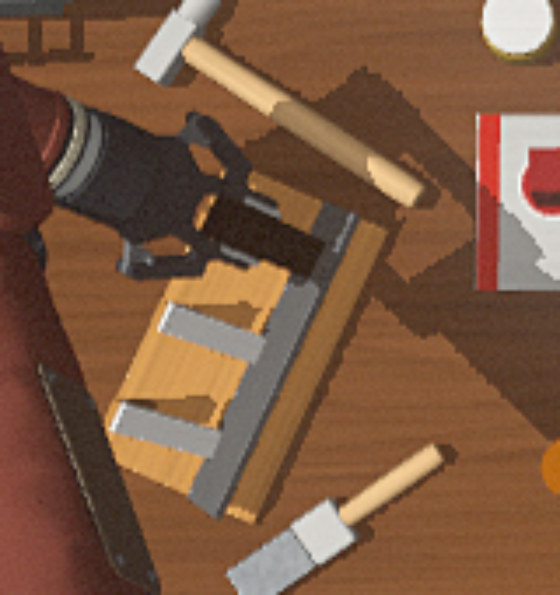

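```bash
python3 -m handwheel '[{"fingers":0.9,"linear":[0,0,-0.01],"dr":[0,0,0]},{"fingers":0.9,"linear":[0,0,-0.02],"dr":[0,0,0]},{"fingers":0.9,"linear":[0,0,-0.03],"dr":[0,0,0]},{"fingers":0.9,"linear":[0,0,-0.03],"dr":[0,0,0]},{"fingers":0.9,"linear":[-0.032,0,-0.038],"dr":[0,0,0]},{"fingers":0.9,"linear":[-0.032,0,-0.038],"dr":[0,0,0]},{"fingers":0.9,"linear":[-0.019,0,-0.023],"dr":[0,0,0]},{"fingers":0.9,"linear":[0,0,0],"dr":[0,0.14,0]},{"fingers":0.9,"linear":[0,0,0],"dr":[0,0.14,0]},{"fingers":0.9,"linear":[0,0,0],"dr":[0,0.14,0]}]'
python3 -m handwheel '[{"fingers":0.9,"linear":[0,0,0],"dr":[-0.01,0.135,0]},{"fingers":0.9,"linear":[0,0,0],"dr":[-0.01,0.135,0]},{"fingers":0.9,"linear":[0,0,0],"dr":[0,0,-0.145]},{"fingers":0.9,"linear":[0,0,0],"dr":[0,0,-0.145]},{"fingers":0.9,"linear":[0,0,0],"dr":[0,0,-0.145]},{"fingers":0.9,"linear":[-0.04,0,0],"dr":[0,0,0]},{"fingers":0.9,"linear":[-0.05,0,0],"dr":[0,0,0]},{"fingers":0.9,"linear":[-0.05,0,0],"dr":[0,0,0]},{"fingers":0.9,"linear":[0,0,0],"dr":[0,0,0]},{"fingers":0.9,"linear":[0,0,0],"dr":[0,0,0]}]'
python3 - <<'E'
from h import *
go([.628,-.115,.32],90)
E
```

```text
clock: 65.5
position: [0.6259, 0.3871, 0.3407]
eef_rot: [0.835, 0.535, -0.108, 0.071]
contact_force: [-0.8, -0.3, -1.5]
opening: 0.0337
clock: 66.75
position: [0.6285, 0.2453, 0.3485]
eef_rot: [0.698, 0.716, 0.017, 0.01]
contact_force: [-0.7, -0.7, -0.9]
opening: 0.0335
t 66.75 p [0.6285 0.2453 0.3485] F [-0.7 -0.7 -0.9] open 0.0335 over 0.0726
R cols x [-0.026  1.     0.009] y [0.999 0.026 0.037] z [ 0.037  0.01  -0.999] j [0.27 0.27 1.46 0.   1.37 0.24]
shift now-frame [-0.3604 -0.0109  0.0247]
target-frame [-0.3603 -0.0005  0.0285] dr [ 0.037  -0.0098  0.0261]
```

```bash
python3 -m handwheel '[{"fingers":0.9,"linear":[0,0,0],"dr":[0.037,-0.01,0.026]},{"fingers":0.9,"linear":[-0.045,0,0],"dr":[0,0,0]},{"fingers":0.9,"linear":[-0.045,0,0],"dr":[0,0,0]},{"fingers":0.9,"linear":[-0.045,0,0],"dr":[0,0,0]},{"fingers":0.9,"linear":[-0.045,0,0],"dr":[0,0,0]},{"fingers":0.9,"linear":[-0.045,0,0],"dr":[0,0,0]},{"fingers":0.9,"linear":[-0.045,0,0],"dr":[0,0,0]},{"fingers":0.9,"linear":[-0.045,0,0],"dr":[0,0,0]},{"fingers":0.9,"linear":[-0.045,0,0],"dr":[0,0,0]},{"fingers":0.9,"linear":[0,0,0],"dr":[0,0,0]}]'
python3 - <<'E'
from h import *
go([.628,-.115,.25],90)
E
```

```text
clock: 68.0
position: [0.6359, -0.1096, 0.351]
eef_rot: [0.699, 0.715, 0.002, 0.001]
contact_force: [0.5, 0.5, -1.9]
opening: 0.0335
t 68.0 p [ 0.6359 -0.1096  0.351 ] F [ 0.5  0.5 -1.9] open 0.0335 over 0.0726
R cols x [-0.022  1.     0.002] y [1.    0.022 0.005] z [ 0.005  0.002 -1.   ] j [-0.28  0.22  1.52  0.    1.4  -0.3 ]
shift now-frame [-0.0055 -0.0085  0.1009]
target-frame [-0.0054 -0.0079  0.101 ] dr [ 0.0047 -0.0021  0.0219]
```

```bash
python3 -m handwheel '[{"fingers":0.9,"linear":[-0.005,-0.008,0.01],"dr":[0.004,-0.002,0.022]},{"fingers":0.9,"linear":[0,0,0.03],"dr":[0,0,0]},{"fingers":0.9,"linear":[0,0,0.03],"dr":[0,0,0]},{"fingers":0.9,"linear":[0,0,0.03],"dr":[0,0,0]},{"fingers":0.9,"linear":[0,0,0.03],"dr":[0,0,0]},{"fingers":0.9,"linear":[0,0,0.03],"dr":[0,0,0]},{"fingers":0.9,"linear":[0,0,0.025],"dr":[0,0,0]},{"fingers":0.9,"linear":[0,0,0],"dr":[0,0,0]},{"fingers":0.9,"linear":[0,0,0],"dr":[0,0,0]},{"fingers":0.9,"linear":[0,0,0],"dr":[0,0,0]}]'
python3 - <<'E'
from h import *
go([.628,-.115,.138],90)
c=robot.capture("side");cv2.imwrite("pics/s18.png",cv2.resize(c["frame"][130:270,180:320],None,fx=4.2,fy=4.2))
for l in("heel_black",):print(l,[(np.round(x["at"],4),round(x["conf"],2)) for x in robot.pinpoint(c,l)[:2]])
E
```

```text
clock: 69.25
position: [0.6268, -0.1, 0.1593]
eef_rot: [0.703, 0.712, -0.0, -0.002]
contact_force: [-0.2, -0.1, -0.5]
opening: 0.034
t 69.25 p [ 0.6268 -0.1     0.1593] F [-0.2 -0.1 -0.5] open 0.034 over 0.0726
R cols x [-0.013  1.     0.002] y [ 1.     0.013 -0.003] z [-0.003  0.002 -1.   ] j [-0.27  0.39  1.68  0.    1.07 -0.28]
shift now-frame [-0.0151  0.0011  0.0212]
target-frame [-0.015   0.0012  0.0213] dr [-0.0025 -0.0021  0.0128]
heel_black [(array([ 0.6274, -0.0969,  0.0342]), 0.7)]
```

View pics/s18.png

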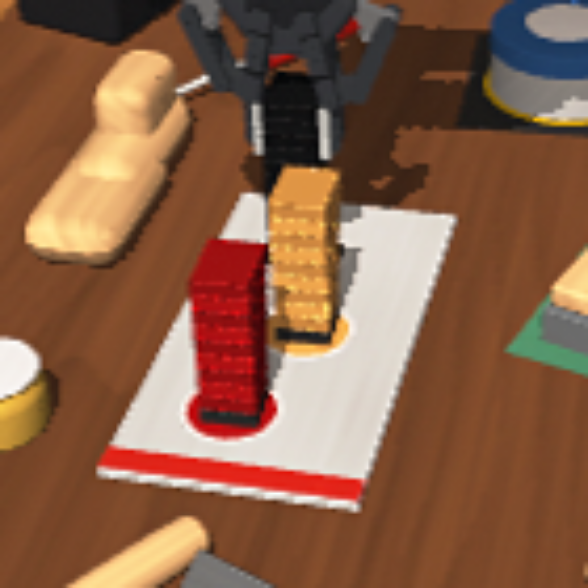

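```bash
python3 -m handwheel '[{"fingers":0.9,"linear":[-0.007,0.001,0],"dr":[-0.002,-0.002,0.012]},{"fingers":0.9,"linear":[-0.008,0,0],"dr":[0,0,0]},{"fingers":0.9,"linear":[0,0,0],"dr":[0,0,0]},{"fingers":0.9,"linear":[0,0,0.008],"dr":[0,0,0]},{"fingers":0.9,"linear":[0,0,0.006],"dr":[0,0,0]},{"fingers":0.9,"linear":[0,0,0.004],"dr":[0,0,0]},{"fingers":0.9,"linear":[0,0,0],"dr":[0,0,0]},{"fingers":0.9,"linear":[0,0,0],"dr":[0,0,0]},{"fingers":0.9,"linear":[0,0,0],"dr":[0,0,0]},{"fingers":0.9,"linear":[0,0,0],"dr":[0,0,0]}]'
python3 - <<'E'
from h import *
go([.628,-.115,.134],90)
E
```

```text
clock: 70.6
position: [0.629, -0.1171, 0.1417]
eef_rot: [0.708, 0.707, 0.001, 0.001]
contact_force: [-0.1, -0.1, -1.3]
opening: 0.0335
t 70.6 p [ 0.629  -0.1171  0.1417] F [-0.1 -0.1 -1.3] open 0.0335 over 0.0726
R cols x [ 0.001  1.    -0.001] y [ 1.    -0.001  0.003] z [ 0.003 -0.001 -1.   ] j [-0.29  0.42  1.68 -0.    1.04 -0.29]
shift now-frame [ 0.0021 -0.0011  0.0077]
target-frame [ 0.0021 -0.001   0.0077] dr [ 0.0028  0.001  -0.0011]
```

```bash
python3 -m handwheel '[{"fingers":0.9,"linear":[0.002,-0.001,0],"dr":[0.003,0.001,-0.001]},{"fingers":0.9,"linear":[0,0,0.003],"dr":[0,0,0]},{"fingers":0.9,"linear":[0,0,0.001],"dr":[0,0,0]},{"fingers":0.9,"linear":[0,0,0.0008],"dr":[0,0,0]},{"fingers":0.9,"linear":[0,0,0.0007],"dr":[0,0,0]},{"fingers":0.9,"linear":[0,0,0.0007],"dr":[0,0,0]},{"fingers":0.9,"linear":[0,0,0.0007],"dr":[0,0,0]},{"fingers":0.9,"linear":[0,0,0.0007],"dr":[0,0,0]},{"fingers":0.9,"linear":[0,0,0.0007],"dr":[0,0,0]},{"fingers":0.9,"linear":[0,0,0.0007],"dr":[0,0,0]}]'
python3 - <<'E'
from h import *
go([.628,-.115,.134],90)
E
```

```text
clock: 71.85
position: [0.6283, -0.1151, 0.1338]
eef_rot: [0.707, 0.707, -0.0, -0.0]
contact_force: [-1.8, 0.0, 4.7]
opening: 0.0335
t 71.85 p [ 0.6283 -0.1151  0.1338] F [-1.8  0.   4.7] open 0.0335 over 0.0726
R cols x [-0.  1. -0.] y [ 1.  0. -0.] z [-0. -0. -1.] j [-0.29  0.43  1.68 -0.    1.03 -0.29]
shift now-frame [ 0.0001 -0.0003 -0.0002]
target-frame [ 0.0001 -0.0003 -0.0002] dr [-0.0003  0.0001  0.0001]
```

```bash
python3 -m handwheel '[{"fingers":0.9,"linear":[0,0,0],"dr":[0,0,0]},{"fingers":0.55,"linear":[0,0,0],"dr":[0,0,0]},{"fingers":0.5,"linear":[0,0,0],"dr":[0,0,0]},{"fingers":0.4,"linear":[0,0,0],"dr":[0,0,0]},{"fingers":0.3,"linear":[0,0,0],"dr":[0,0,0]},{"fingers":0.2,"linear":[0,0,0],"dr":[0,0,0]},{"fingers":0.2,"linear":[0,0,0],"dr":[0,0,0]},{"fingers":0.2,"linear":[0,0,-0.02],"dr":[0,0,0]},{"fingers":0.2,"linear":[0,0,-0.05],"dr":[0,0,0]},{"fingers":0.2,"linear":[0,0,-0.06],"dr":[0,0,0]}]'
python3 -m handwheel '[{"fingers":0.2,"linear":[0,0,-0.06],"dr":[0,0,0]},{"fingers":0.2,"linear":[0,-0.05,-0.03],"dr":[0,0,0]},{"fingers":0.2,"linear":[0,-0.06,0],"dr":[0,0,0]},{"fingers":0.2,"linear":[0,-0.06,0],"dr":[0,0,0]},{"fingers":0.2,"linear":[0,0,0],"dr":[0,0,0]},{"fingers":0.2,"linear":[0,0,0],"dr":[0,0,0]},{"fingers":0.2,"linear":[0,0,0],"dr":[0,0,0]},{"fingers":0.2,"linear":[0,0,0],"dr":[0,0,0]},{"fingers":0.2,"linear":[0,0,0],"dr":[0,0,0]},{"fingers":0.2,"linear":[0,0,0],"dr":[0,0,0]}]'
python3 -m handwheel '[{"fingers":0.2,"linear":[0,0,0],"dr":[0,0,0]},{"fingers":0.2,"linear":[0,0,0],"dr":[0,0,0]},{"fingers":0.2,"linear":[0,0,0],"dr":[0,0,0]},{"fingers":0.2,"linear":[0,0,0],"dr":[0,0,0]},{"fingers":0.2,"linear":[0,0,0],"dr":[0,0,0]},{"fingers":0.2,"linear":[0,0,0],"dr":[0,0,0]},{"fingers":0.2,"linear":[0,0,0],"dr":[0,0,0]},{"fingers":0.2,"linear":[0,0,0],"dr":[0,0,0]},{"fingers":0.2,"linear":[0,0,0],"dr":[0,0,0]},{"fingers":0.2,"linear":[0,0,0],"dr":[0,0,0]}]'
python3 - <<'E'
from h import *
st()
for n in("top","side"):
    c=robot.capture(n);cv2.imwrite(f"pics/{n}19.png",c["frame"])
    for l in "tin park_mat stone stone_mat heel_tan heel_black heel_red".split():print(l,[(np.round(x["at"],4).tolist(),round(x["conf"],2)) for x in robot.pinpoint(c,l)[:2]])
E
```

```text
clock: 73.1
position: [0.6253, -0.1142, 0.2618]
eef_rot: [0.707, 0.707, -0.003, -0.005]
contact_force: [0.8, -0.4, -0.0]
opening: 0.0681
clock: 74.35
position: [0.4584, -0.1157, 0.3745]
eef_rot: [0.706, 0.708, 0.004, 0.01]
contact_force: [-0.3, 0.3, 0.5]
opening: 0.0684
clock: 75.6
position: [0.4584, -0.1157, 0.3741]
eef_rot: [0.706, 0.708, 0.004, 0.009]
contact_force: [-0.2, 0.0, -0.3]
opening: 0.0683
t 75.6 p [ 0.4584 -0.1157  0.3741] F [-0.2  0.  -0.3] open 0.0683 over 0.0726
R cols x [-0.002  1.    -0.008] y [1.    0.002 0.019] z [ 0.019 -0.008 -1.   ] j [-0.4  -0.18  1.89  0.    1.42 -0.4 ]
tin [([0.4845, -0.3762, -0.0005], 0.88), ([0.7656, 0.0881, 0.0002], 0.57)]
park_mat [([0.4219, -0.0937, 0.0018], 0.54)]
stone [([0.427, -0.092, 0.0002], 0.85)]
stone_mat [([0.4232, -0.0915, -0.0017], 0.91)]
heel_tan [([0.6042, -0.0287, 0.0055], 0.59)]
heel_black [([0.6297, -0.115, 0.0029], 0.5), ([0.7208, -0.3591, -0.0009], 0.36)]
heel_red []
tin [([0.4849, -0.3763, -0.0037], 0.95), ([0.3972, 0.047, -0.0001], 0.74)]
park_mat [([0.4856, -0.3743, 0.0002], 0.9)]
stone [([0.4256, -0.0936, 0.0012], 0.58)]
stone_mat [([0.4201, -0.093, -0.0029], 0.93)]
heel_tan [([0.6063, -0.0242, 0.0114], 0.57)]
heel_black []
heel_red [([0.6302, 0.06, 0.0077], 0.93)]
```

View pics/side19.png

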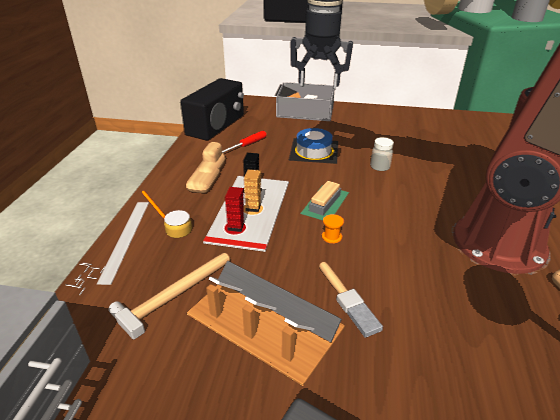

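View pics/top19.png

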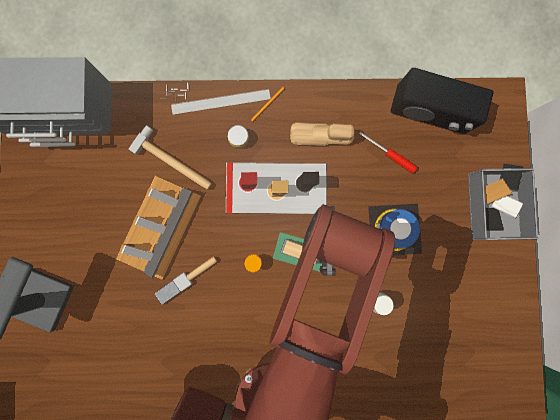

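```bash
python3 -m handwheel '[{"fingers":0.2,"linear":[0,0,0],"dr":[0,0,0]},{"fingers":0.2,"linear":[0,0,0],"dr":[0,0,0]},{"fingers":0.2,"linear":[0,0,0],"dr":[0,0,0]},{"fingers":0.2,"linear":[0,0,0],"dr":[0,0,0]},{"fingers":0.2,"linear":[0,0,0],"dr":[0,0,0]},{"fingers":0.2,"linear":[0,0,0],"dr":[0,0,0]},{"fingers":0.2,"linear":[0,0,0],"dr":[0,0,0]},{"fingers":0.2,"linear":[0,0,0],"dr":[0,0,0]},{"fingers":0.2,"linear":[0,0,0],"dr":[0,0,0]},{"fingers":0.2,"linear":[0,0,0],"dr":[0,0,0]}]'
python3 - <<'E'
from h import *
c=robot.capture("side");cv2.imwrite("pics/s20.png",cv2.resize(c["frame"][110:270,180:360],None,fx=3.7,fy=3.7))
for l in "tin stone heel_tan heel_black heel_red".split():print(l,[(np.round(x["at"],4).tolist(),round(x["conf"],2)) for x in robot.pinpoint(c,l)[:2]])
E
```

```text
clock: 77.65
position: [0.4584, -0.1157, 0.3741]
eef_rot: [0.706, 0.708, 0.004, 0.009]
contact_force: [-0.9, 0.3, -0.2]
opening: 0.0681
tin [([0.4833, -0.3772, -0.0043], 0.79), ([0.484, -0.374, -0.0007], 0.61)]
stone [([0.423, -0.0927, -0.003], 0.9)]
heel_tan [([0.6068, -0.0255, 0.0089], 0.96)]
heel_black []
heel_red [([0.63, 0.0605, 0.004], 0.61)]
```

View pics/s20.png

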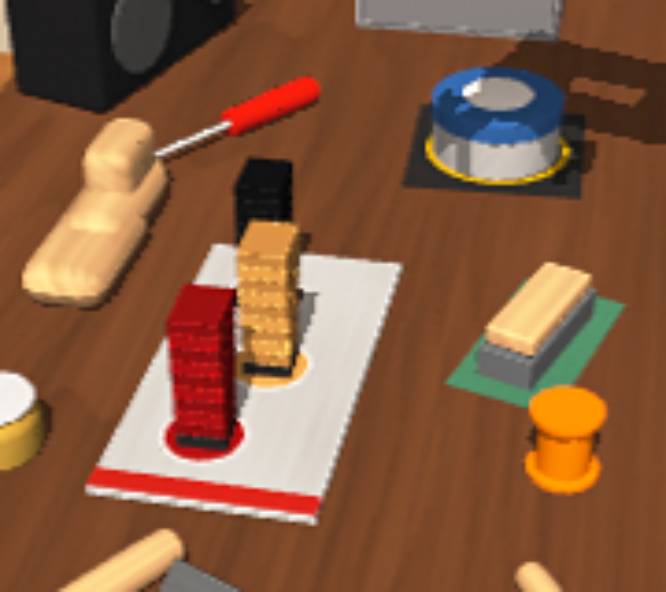

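All three heels stand upright (red at 205,370, tan at 270,300, black behind at 265,200), the tin is in its ring and the stone is on its mat.

```bash
python3 -c "
from h import *
print(robot.sign_off())"
```

```text
the job is handed in; nothing more can be done
None
```

The job is done and handed in at about 78 s; the sign-off gave no verdict.

- **Tin:** pushed off the plate into the ring. The last pictures put it about 1–3 mm from the ring centre.
- **Rubbing:** one stroke from the red-striped end to the other end. At the points where I read the wrist force, the stone pressed with about 7–12 N.
- **Stone:** back flat on the green mat, about 4 mm or less from its centre.
- **Heels:** tan, red and black stand upright on their own spots, let go and with the arm clear. They looked unchanged in pictures about 2 s apart.
    - Tan and red measured about 1–4 mm from their spot centres.
    - Black was measured once, from above after release, at about 5 mm. The side camera could not find it behind the tan heel, so its foot is checked only by that measurement and the pose in which I set it down.

I saw no knock to the tin or the stone. I did not measure the other things on the bench again, but in the final pictures they look untouched.

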